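# Scrub the specimen jars from the roller track

## Task

Wash up the glass jars waiting on the sloped roller track, one at a time in the order they come: lift off the one at the stop so that the next rolls down, stand it in the black rubber holder, take the bottle brush and scrub the jar inside from bottom to near the mouth and back down to the bottom, hang the brush back in its stand, and stand the scrubbed jar upright in the draining tray. Go on until the track is empty, with every jar upright in the tray (one that is already there stays there) and the brush in its stand; tip no jar over and leave the other things on the bench where they are.

Things in the scene. Friction and masses are not known exactly. Their poses are not given: they have to be found in the camera images.
- jar1: Straight-sided open amber glass jar, outer diameter 60 mm (the wall is 12 flat facets, 62 mm over the corners), 100 mm tall, wall 4 mm, bottom 5 mm thick, inner diameter 52 mm, about 0.2 kg. Origin: centre of its underside; z: its axis, towards the mouth. jar1 waits at the stop of the track.
- jar2: Straight-sided open amber glass jar, outer diameter 60 mm (the wall is 12 flat facets, 62 mm over the corners), 100 mm tall, wall 4 mm, bottom 5 mm thick, inner diameter 52 mm, about 0.2 kg. Origin: centre of its underside; z: its axis, towards the mouth. jar2 waits behind jar1.
- jar3: Straight-sided open amber glass jar, outer diameter 60 mm (the wall is 12 flat facets, 62 mm over the corners), 100 mm tall, wall 4 mm, bottom 5 mm thick, inner diameter 52 mm, about 0.2 kg. Origin: centre of its underside; z: its axis, towards the mouth. jar3 waits last, highest on the track, in some runs; else absent (None) in some runs.
- washedjar: Straight-sided open amber glass jar, outer diameter 60 mm (the wall is 12 flat facets, 62 mm over the corners), 100 mm tall, wall 4 mm, bottom 5 mm thick, inner diameter 52 mm, about 0.2 kg. Origin: centre of its underside; z: its axis, towards the mouth. It was washed earlier and already stands near the +x end of the tray, in some runs; else absent (None).
- track: Gravity roller track fixed to the bench: aluminium channel 218 mm long, 76 mm wide outside, its grey rollers sloping 8 degrees down to a steel end stop. Jars stand on the rollers in single file, leaning 8 degrees with the slope; when the one at the stop is lifted away the others roll down by themselves in about a second. Origin: on the bench under the stop; x: the way the track climbs.
- stop (a point): Mid-width on the stop's rubber face at the level of the roller tops, 55 mm above the bench. Axes: x level, the way the track climbs; y across it; z up. A jar at the stop has its underside centre 30 mm up the slope from here. The stop reaches 30 mm and the channel's sides 18 mm above the rollers.
- holder_floor (a point): Black rubber jar holder fixed to the bench: a round cup 104 mm across and 28 mm high with a well 70 mm wide and 20 mm deep, for one jar standing upright. This point is the centre of the well's floor, 8 mm above the bench; z up.
- stand: White ceramic brush stand fixed to the bench: a round foot 88 mm across, an upright tube 58 mm outside, 46 mm inside, its rim 120 mm above the bench. Origin: on the bench under the tube's axis; z up.
- brush: Bottle brush hanging head down in its stand by its grey collar on the tube's rim, tip 10 mm above the bench. 195 mm long, 90 g. Round stiff head 34 mm thick from the tip to 80 mm up, thin stem, collar 62 mm across with its underside 110 mm above the tip, wooden handle 20 x 20 mm from 115 to 195 mm. Origin: the tip; z: up the handle; x and y square to the handle's flats.
- brush_tip (a point): The centre of the brush's lower end (the same point as the brush's origin).
- tray: Aluminium draining tray, loose on the bench, 320 x 150 mm outside, 18 mm high, walls and floor 5 mm thick, 0.8 kg; room for four jars in a row along its length. Origin: centre of its underside; x along its length, y across it, z up. It may get knocked 2 to 4 cm aside.
- shell: Spiny white sea shell, about 70 mm long, 60 mm high; leave it.
- skull: Small pale animal skull, about 95 mm long, 52 mm high; leave it.
- spraycan: Grey and white spray can, 60 mm across, 176 mm tall; leave it.
- bowl: Steel bowl, 130 mm across, 50 mm high; leave it.
- lidjar: Closed clear glass jar with a steel lid, 70 mm across, 92 mm high; leave it.
- woodblock: Block of pale wood, 90 x 60 x 45 mm; leave it.
- wirecoil: Coil of aluminium wire, 130 mm across, 29 mm high; leave it.
Mind the look-alikes: they are no part of the job. Leave any purple or red look-alike of the jar1 alone.

How it is judged:
By the outcome, as a careful person would: the job done as asked, in the order asked, and still so for the second after the job is handed in, with the robot touching nothing.
Of jar3, washedjar only 1 to 2 are there at a start; the rules pass over those that are not, and their reading is None.
At some moment in a run one of tray may be knocked a few centimetres aside while the robot is not near it.
It also fails if it takes over 210 s, if anything falls off the work surface, if the arm or the gripper's body presses on something with over 40 N, if the wrist force passes 120 N, or if a joint passes its speed limit or range.

## Robot

A 6-joint arm with a two-finger parallel gripper is mounted at the origin on the work surface. World frame = base frame: x ahead of the robot, y to its left, z up, the work surface at z = 0. Lengths are in m, angles in degrees, forces in N, time in s.
With the tool pointing down it reaches from about 0.4 to 0.825 m from the base axis. Payload 7 kg.
Tool frame: the origin (TCP) lies midway between the tips of the shut fingers; the grasp point (between the pads) lies 19 mm behind it; z points along the fingers, y is the direction in which the jaws open and shut (so a half turn about z gives the same grasp; the last joint's range is limited). The gripper opens to 88 mm and grips with 3 to 60 N. Pads are 19 mm wide; open, the fingers measure 130 mm over their backs; the gripper's body (78 mm by 193 mm) begins 47 mm behind the grasp point.
Start: joints at [-57.92, 20.546, 0.682, 0, -70.136, -16.507], TCP at [0.181, -0.65, 0.227] pointing down, gripper open.
Joint ranges: [-176.03, 176.03], [-82.01, 121.73], [-58.28, 71.71], [-173.87, 95.51], [-174.79, -0.11], [-173.66, 173.66]. Speed limits (degrees/s): [136.94, 136.94, 172.46, 180, 180, 180].

## Interface

Orientations are given as [roll, pitch, yaw] about the fixed x, y, z axes, in that order (R = Rz(yaw) Ry(pitch) Rx(roll)).
In Python, from plant import get_state, capture, get_calibration, close_job, boxes_of, cut_out gives the robot as it stands.
- The arm moves only by the tool apply_moves, never from a script. Its argument "commands" is a list of rows, each an object with "grip": the closure, from 0 (fully open) to 1 (shut); "slide": the shift along the tool's x, y, z in m, a list of three; "roll": the turn about the tool's z in degrees. In form: [{"grip": grip, "slide": [x, y, z], "roll": roll}, ...]. A call has 1 to 5 rows; each row is the pose to reach, as a shift and turn from the pose commanded when the call began, along the tool's axes at that moment; what a row does not reach only later rows make up. A row lasts 1/8 s, in which the tool goes at most 62.5 mm and 10.7 degrees, less where a joint would pass 70% of its speed; a pose out of reach is approached as far as the arm can. A call with a gripper value outside its range is refused whole. The fingers move at their own pace and stop on an object; "grip_force" is the grip in N (left out, the last holds). Time passes only in rows, so rows that repeat a pose let the fingers close. It gives the time, the measured TCP pose, the force and the opening at its end, in the units of the state.
- get_state(): the state, without advancing time (a new reading comes with each control period).
- capture(name): name is "scene" or "top" or "wrist"; returns (picture, depth): 420x560x3 uint8, red, green, blue; 420x560 float32, m along the optical axis (not along the pixel's ray), 0 where there is no reading.
- get_calibration(name): a dict with "mtx" (3x3 intrinsics, pixels), "R" (3x3) and "t" (3): a world point X has camera coordinates R X + t. Camera axes: x right, y down, z forward; pixel columns grow to the right and rows downward; lengths in m; the calibration is good to about 2 mm. The wrist camera is an equidistant fisheye: a pixel r from the principal point sees the ray r / f radians off the axis. A picture is of the moment at which its call begins: read the wrist's pose just before it. get_calibration takes no time and is no camera call; for the wrist camera it gives the pose at the moment of the call.
- close_job(): hands the job in, once; it reports no verdict.
Trained networks look in the newest picture that a camera, given by its name, has taken for a name from the list of things; names that differ only in an ending like _2 or _b are one class to them, and where a whole thing is asked for, a point or a joint stands for the part that bears it (a point fixed in the world has none). Each returns a list of dicts, best first, with "score" (0 to 1); they miss things now and then, are a little off and sometimes report something else, mostly with a low value. They report only what shows in the picture. A call takes as long as a camera call. They do not tell look-alikes from the thing itself.
- boxes_of(name, camera): "position" ([x, y, z] in m, in the coordinates of the camera as it stood for that picture, good to about 4 mm: the middle of the surface that is visible of it).
- cut_out(name, camera): "mask" (420x560 bool, what is visible of it).
The state is a dict: "time_s": time; "joints": joint angles; "qd": joint speeds; "joint_torque": joint torques, N m; "tcp_pos": TCP position; "eef_rot": TCP orientation; "contact_force": force on the tool from outside, world axes, zero at the start; "moment": the same for the moment, N m; "gripper_width": finger opening in m.
Only numpy, scipy, OpenCV 4.12 (cv2) and the standard library are available. Lean on these libraries where they do the work, as an engineer would, in place of code of your own. Each camera call takes 0.05 s, during which the arm holds its last target.

## Working session

There is one attempt and no reset: what is moved stays moved. The work goes in short steps, Python scripts to look and compute and a tool call to move; the robot and the scene stay as the last step left them, time stands still between calls to the robot, and variables do not carry over. Pictures are saved under pics/ and viewed, and the job is handed in when it is done.

Besides the shell and the picture viewer there is one more tool, called after "Emit:" as a command line: name --argument value ..., lists and objects as JSON in quotes. apply_moves: Moves the arm, as the interface text tells. Its arguments: {"type":"object","properties":{"commands":{"type":"array"},"grip_force":{"type":"number"}},"required":["commands"]}

```bash
ls; mkdir -p pics
python3 - <<'E'
from plant import *
import cv2
print(get_state())
for n in ("scene","top","wrist"):
    p,d=capture(n); cv2.imwrite(f"pics/{n}0.png",p[:,:,::-1])
    c=get_calibration(n); print(n,c)
E
```

```text
pics
{'time_s': 0.0, 'joints': array([-5.79196449e+01,  2.05914834e+01,  6.33331752e-01, -1.93117652e-02,
       -7.01361183e+01, -1.65075018e+01]), 'qd': array([-0.06609494,  0.01924287,  0.05375299, -0.08693336, -0.03330965,
        0.00521266]), 'joint_torque': array([-5.36384887e-04, -5.82721031e+01,  2.93068510e+01,  6.99753553e+00,
        6.93037538e-03, -1.14324419e-04]), 'tcp_pos': array([ 0.18105484, -0.64975219,  0.22562133]), 'eef_rot': array([ 1.79904457e+02, -9.38243983e-03, -1.64433716e+02]), 'contact_force': array([-0.11330718,  0.14418116,  0.25738757]), 'moment': array([-0.01699659, -0.02509456,  0.00809428]), 'gripper_width': 0.08737133308265421}
scene {'mtx': array([[387.77320974,   0.        , 274.34134403],
       [  0.        , 387.77320974, 208.57389055],
       [  0.        ,   0.        ,   1.        ]]), 'R': array([[ 0.6945278 ,  0.71934936,  0.0129472 ],
       [ 0.56693721, -0.53611797, -0.62542763],
       [-0.44295974,  0.44171712, -0.78017476]]), 't': array([-0.37230753, -0.25846383,  1.4678836 ])}
top {'mtx': array([[409.6712117 ,   0.        , 280.12314092],
       [  0.        , 409.6712117 , 199.67551711],
       [  0.        ,   0.        ,   1.        ]]), 'R': array([[-0.00693731, -0.99970354, -0.02333897],
       [-0.99381259,  0.00948   , -0.11066462],
       [ 0.11085307,  0.02242685, -0.99358373]]), 't': array([0.01022362, 0.53708288, 1.09144008])}
wrist {'mtx': array([[325.1922621 ,   0.        , 275.44793014],
       [  0.        , 325.1922621 , 212.15026363],
       [  0.        ,   0.        ,   1.        ]]), 'R': array([[-0.26778625,  0.96347677,  0.00174096],
       [ 0.91828955,  0.2546793 ,  0.3031217 ],
       [ 0.29160733,  0.08277053, -0.95295026]]), 't': array([ 0.6738192 , -0.03882279,  0.3914417 ])}
```

View pics/scene0.png

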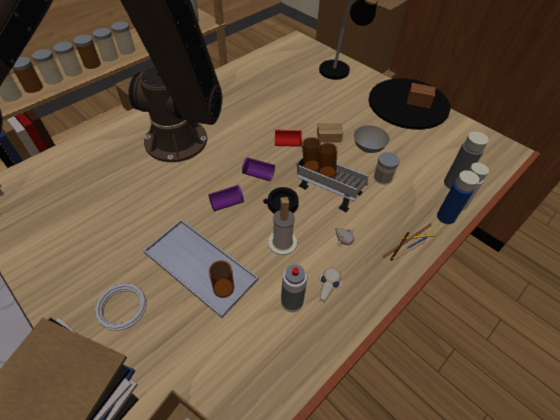

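View pics/top0.png

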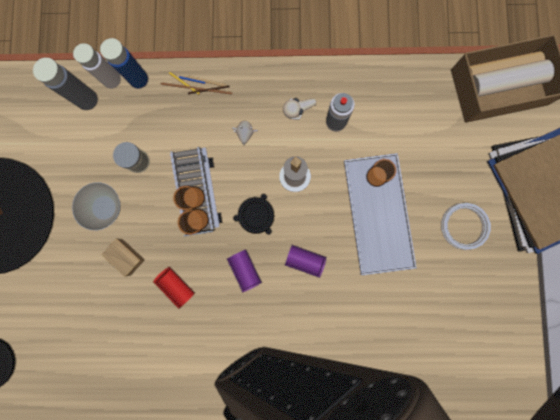

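View pics/wrist0.png

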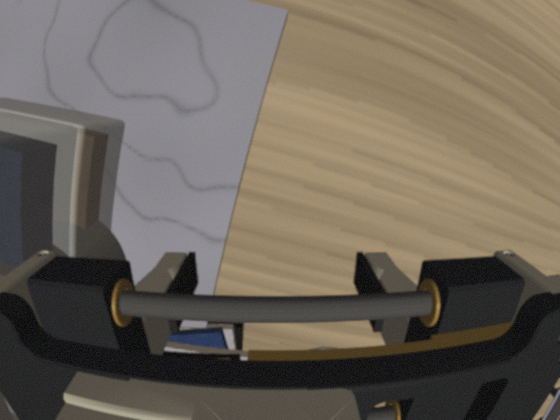

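Two jars are on the track, and a washed jar stands in the tray. Red (173,287) and purple (243,270), (305,261) lying jars are look-alikes. Next I'll measure.

```bash
cat > h.py <<'E'
from plant import *
import numpy as np, cv2
np.set_printoptions(precision=4,suppress=True)
def world(cam,d=None,depth=None):
    pass
def cloud(depth,c):
    K=c['mtx'];v,u=np.mgrid[0:420,0:560]
    X=np.stack([(u-K[0,2])/K[0,0]*depth,(v-K[1,2])/K[1,1]*depth,depth],-1)
    return (X-c['t'])@c['R']
def proj(P,c):
    q=c['R']@np.array(P)+c['t'];K=c['mtx'];return (K@q/q[2])[:2]
E
python3 - <<'E'
from h import *
for cam in("top","scene"):
    p,d=capture(cam);c=get_calibration(cam);W=cloud(d,c)
    np.save(f"{cam}W.npy",W)
    for n in["jar1","track","stand","brush","tray","holder_floor","stop","spraycan","shell","skull"]:
        try:
            for r in boxes_of(n,cam)[:4]:
                x=c['R'].T@(np.array(r['position'])-c['t']);print(cam,n,round(r['score'],2),x,proj(x,c))
        except Exception as e: print(n,e)
    cv2.imwrite(f"pics/{cam}crop1.png",cv2.resize(p[90:310,130:450] if cam=="top" else p[110:330,130:410],None,fx=2.5,fy=2.5,interpolation=cv2.INTER_CUBIC)[:,:,::-1])
print(get_state()['time_s'])
E
```

```text
top jar1 0.98 [0.5342 0.2418 0.1181] [186.2541 197.8612]
top jar1 0.98 [ 0.3717 -0.058   0.0593] [304.6484 261.0269]
top jar1 0.95 [0.3491 0.1003 0.0562] [244.4268 270.0408]
top jar1 0.69 [0.4739 0.2313 0.1077] [190.9633 221.8475]
top track 0.63 [0.6026 0.212  0.073 ] [202.1335 174.1673]
top track 0.23 [0.7287 0.1012 0.046 ] [244.883 130.284]
top stand 0.73 [ 0.6067 -0.2695  0.0615] [382.9632 171.4508]
top stand 0.67 [ 0.5828 -0.0328  0.0056] [293.9487 184.3534]
top brush 0.94 [ 0.6007 -0.0357  0.1219] [295.5041 170.5347]
top tray 0.97 [ 0.4802 -0.266   0.0014] [378.3895 220.2797]
top tray 0.39 [ 0.4618 -0.5025  0.0297] [469.2508 225.7377]
top holder_floor 0.76 [0.4932 0.0717 0.0098] [256.6876 216.4152]
top stop 0.88 [0.5991 0.2173 0.0717] [200.2532 175.5794]
top stop 0.65 [ 0.5829 -0.0315  0.0069] [293.4994 184.2304]
top spraycan 0.76 [ 0.7495 -0.1482  0.1488] [340.0487 109.3669]
top shell 0.56 [0.7269 0.1007 0.0459] [245.0614 130.9312]
top skull 0.66 [0.3878 0.43   0.0429] [122.6746 255.8407]
top skull 0.63 [ 0.8008 -0.0391  0.0373] [295.5087 105.2464]
top skull 0.24 [0.604  0.2137
[... 255 characters left out ...]
63 158.8373]
scene track 0.86 [0.5995 0.2078 0.0699] [335.1851 185.519 ]
scene stand 0.61 [ 0.6266 -0.0525  0.029 ] [282.9811 244.7593]
scene brush 0.67 [ 0.6119 -0.0407  0.1301] [283.3761 218.9764]
scene tray 0.72 [ 0.4885 -0.2738  0.0044] [195.2454 264.4812]
scene tray 0.65 [0.7336 0.0989 0.0363] [344.243  235.9252]
scene holder_floor 0.82 [0.4892 0.0779 0.0243] [281.6272 196.9104]
scene stop 0.92 [0.5993 0.2087 0.0751] [335.5192 184.2283]
scene stop 0.4 [ 0.778  -0.1667  0.1269] [294.6152 287.1402]
scene spraycan 0.89 [ 0.7767 -0.1677  0.1262] [293.9481 287.2047]
scene shell 0.55 [0.7342 0.0948 0.0376] [343.5914 236.6029]
scene skull 0.79 [ 0.8037 -0.0402  0.0336] [331.496  280.3622]
1.25
```

View pics/topcrop1.png

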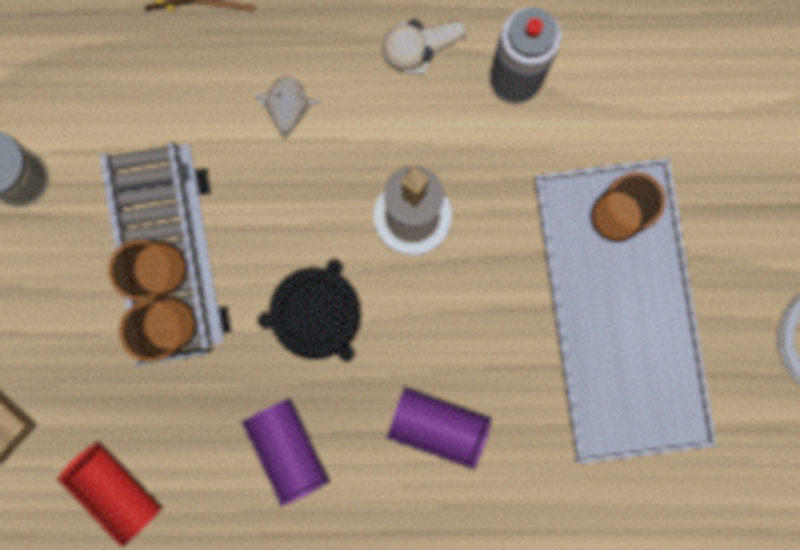

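View pics/scenecrop1.png

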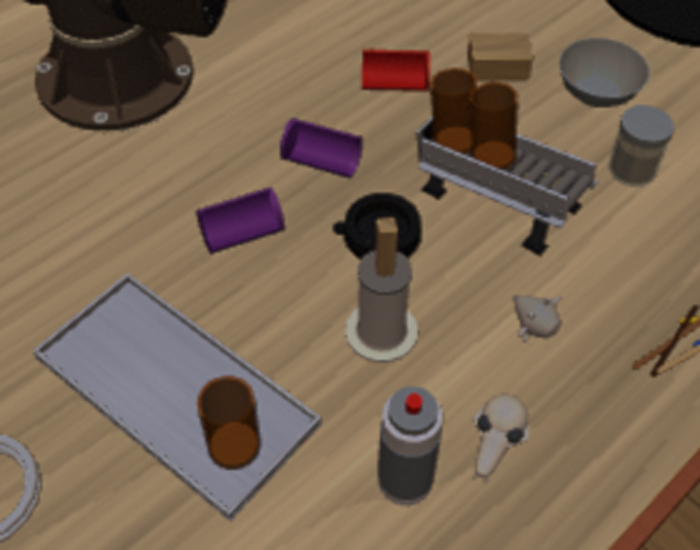

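```bash
cat >> h.py <<'E'
def circ(xy):
    A=np.c_[xy,np.ones(len(xy))];s=np.linalg.lstsq(A,(xy**2).sum(1),rcond=None)[0]
    c=s[:2]/2;return c,np.sqrt(s[2]+c@c)
def rect(xy):
    (a,b),(w,h),t=cv2.minAreaRect((xy*1000).astype(np.float32));return a,b,w,h,t
E
python3 - <<'E'
from h import *
for cam in("top","scene"):
    W=np.load(f"{cam}W.npy").reshape(-1,3)
    def box(x0,x1,y0,y1,z0,z1): 
        m=(W[:,0]>x0)&(W[:,0]<x1)&(W[:,1]>y0)&(W[:,1]<y1)&(W[:,2]>z0)&(W[:,2]<z1);return W[m]
    print(cam)
    P=box(.2,.9,-.5,.4,-.02,.01);print("bench z",np.median(P[:,2]))
    # jars
    for nm,b in dict(j=(.42,.58,.14,.30,.1,.2),wj=(.5,.7,-.33,-.2,.06,.2),brush=(.5,.7,-.12,.05,.09,.3),hold=(.4,.58,0.0,.15,.005,.04),track=(.4,.75,.13,.3,.03,.1)).items():
        P=box(*b); print(nm,len(P),P.min(0),P.max(0))
        h,e=np.histogram(P[:,2],bins=10);print(h,e)
    P=box(.4,.58,0,.15,.02,.034);print("holder",circ(P[:,:2]) , rect(P[:,:2]))
    P=box(.5,.7,-.12,.05,.17,.3);print("handle",P.mean(0),rect(P[:,:2]),P[:,2].max())
    P=box(.5,.7,-.12,.05,.11,.14);print("collar",P.mean(0),rect(P[:,:2]))
    P=box(.57,.7,-.33,-.2,.09,.13);print("wj",P.mean(0),circ(P[:,:2]),rect(P[:,:2]))
    P=box(.3,.7,-.4,-.15,.012,.025);print("tray",len(P),rect(P[:,:2]))
    P=box(.3,.7,-.4,-.15,.0,.025);print("trayall",len(P),np.median(P[:,2]),rect(P[:,:2]))
E
```

```text
top
bench z 0.0011153634890347277
j 733 [0.4417 0.1921 0.1001] [0.5666 0.2598 0.1754]
[ 48  57  57  58  57  59  69 135 139  54] [0.1001 0.1076 0.1152 0.1227 0.1302 0.1378 0.1453 0.1528 0.1603 0.1679
 0.1754]
wj 319 [ 0.5731 -0.2932  0.0607] [ 0.6342 -0.2336  0.1101]
[26 26 19 23 13 26 29 24 56 77] [0.0607 0.0657 0.0706 0.0755 0.0805 0.0854 0.0904 0.0953 0.1002 0.1052
 0.1101]
brush 478 [ 0.5762 -0.0648  0.0901] [ 0.6375 -0.0066  0.2103]
[ 12   5 185 155  10   8   8  11   9  75] [0.0901 0.1021 0.1141 0.1261 0.1382 0.1502 0.1622 0.1742 0.1863 0.1983
 0.2103]
hold 1199 [0.4005 0.0009 0.005 ] [0.5789 0.1499 0.0351]
[256 261  84  22  13  21  63 243 201  35] [0.005  0.008  0.011  0.014  0.017  0.0201 0.0231 0.0261 0.0291 0.0321
 0.0351]
track 2290 [0.4387 0.132  0.0314] [0.7397 0.299  0.0999]
[ 33  92 105 156 255 321 619 393 159 157] [0.0314 0.0383 0.0451 0.052  0.0588 0.0657 0.0725 0.0794 0.0862 0.093
 0.0999]
holder (array([0.4962, 0.0734]), np.float64(0.04343263055769739)) (479.71282958984375, 68.1646728515625, 136.88404846191406, 99.13143157958984, 15.355744361877441)
handle [ 0.6049 -
[... 1773 characters left out ...]
andle [ 0.6104 -0.0378  0.1939] (607.1574096679688, -34.276092529296875, 19.710330963134766, 20.95062255859375, 46.481170654296875) 0.2075168846414733
collar [ 0.6119 -0.04    0.1245] (607.9532470703125, -36.09545135498047, 60.38627624511719, 59.65420913696289, 33.82581329345703)
wj [ 0.6052 -0.2636  0.1004] (array([ 0.6042, -0.2627]), np.float64(0.027986800894443154)) (603.8736572265625, -262.57757568359375, 58.98810958862305, 59.97998046875, 16.043943405151367)
tray 719 (499.88671875, -265.4272766113281, 322.8110046386719, 151.7425994873047, 6.950131416320801)
trayall 7565 0.004012611129127848 (499.93927001953125, -275.083251953125, 249.9108428955078, 399.88421630859375, 89.96226501464844)
```

Run:
```python
from h import *
Ws={c:np.load(f"{c}W.npy").reshape(-1,3) for c in("top","scene")}
for cam in("top","scene"):
    W=Ws[cam]
    m=(W[:,0]>.40)&(W[:,0]<.70)&(W[:,1]>.15)&(W[:,1]<.30)&(W[:,2]>.05)&(W[:,2]<.078+np.maximum(0,(W[:,0]-.44))*.14)
    P=W[m];print(cam,len(P),rect(P[:,:2]),P.min(0),P.max(0))
    # rail tops: upper edge of side
    for y0,y1 in((.16,.215),(.215,.29)):
        Q=P[(P[:,1]>y0)&(P[:,1]<y1)&(P[:,2]>.07)]
        xs=np.linspace(.45,.65,9)
        print([ (Q[(abs(Q[:,0]-x)<.012)][:,1].min().round(4),Q[(abs(Q[:,0]-x)<.012)][:,1].max().round(4)) for x in xs if (abs(Q[:,0]-x)<.012).any()])
    # jar rims
    m=(W[:,0]>.42)&(W[:,0]<.60)&(W[:,1]>.17)&(W[:,1]<.28)&(W[:,2]>.148)
    P=W[m];print(rect(P[:,:2]),P.min(0),P.max(0))
```

```text
top 1994 (559.409912109375, 236.04176330566406, 225.1022186279297, 98.49613189697266, 8.951610565185547) [0.4441 0.1809 0.0502] [0.6777 0.299  0.1054]
[(np.float64(0.1813), np.float64(0.2143)), (np.float64(0.1833), np.float64(0.1964)), (np.float64(0.1863), np.float64(0.2116)), (np.float64(0.1909), np.float64(0.2129)), (np.float64(0.1938), np.float64(0.2117)), (np.float64(0.1981), np.float64(0.2148)), (np.float64(0.2025), np.float64(0.2149)), (np.float64(0.2063), np.float64(0.2132)), (np.float64(0.2091), np.float64(0.215))]
[(np.float64(0.224), np.float64(0.2518)), (np.float64(0.2437), np.float64(0.2498)), (np.float64(0.2232), np.float64(0.2645)), (np.float64(0.2166), np.float64(0.2586)), (np.float64(0.2295), np.float64(0.2593)), (np.float64(0.2152), np.float64(0.2766)), (np.float64(0.2154), np.float64(0.282)), (np.float64(0.2169), np.float64(0.2865)), (np.float64(0.2151), np.float64(0.2888))]
(501.54315185546875, 226.601318359375, 121.30817413330078, 59.426631927490234, 8.395723342895508) [0.4417 0.1926 0.148 ] [0.5617 0.2598 0.1754]
scene 1328 (557.9835815429688, 232.6881866455078, 
[... 179 characters left out ...]
.1985)), (np.float64(0.1881), np.float64(0.2144)), (np.float64(0.1909), np.float64(0.2149)), (np.float64(0.1937), np.float64(0.2143)), (np.float64(0.1979), np.float64(0.2137)), (np.float64(0.2022), np.float64(0.2126)), (np.float64(0.2062), np.float64(0.2149)), (np.float64(0.2103), np.float64(0.2148))]
[(np.float64(0.2157), np.float64(0.2218)), (np.float64(0.215), np.float64(0.2771)), (np.float64(0.2169), np.float64(0.2813)), (np.float64(0.2289), np.float64(0.2821)), (np.float64(0.2151), np.float64(0.2877)), (np.float64(0.2153), np.float64(0.2887))]
(500.79815673828125, 226.27957153320312, 122.41847229003906, 62.436302185058594, 8.350266456604004) [0.4399 0.1902 0.148 ] [0.5614 0.2623 0.175 ]
```

```bash
cat > go.py <<'E'
import sys
from h import *
x,y,z,yaw=map(float,sys.argv[1:5])
s=get_state();p=s['tcp_pos'];w=np.radians(s['eef_rot'][2])
d=np.array([x,y,z])-p
tx=np.array([np.cos(w),np.sin(w),0]);ty=np.array([np.sin(w),-np.cos(w),0])
r=(s['eef_rot'][2]-yaw+180)%360-180
print("t",round(s['time_s'],2),"slide",np.round([d@tx,d@ty,-d[2]],4),"roll",round(r,2),"rows",np.ceil(max(np.linalg.norm(d)/.0625,abs(r)/10.7)),"w",round(s['gripper_width'],4),"F",s['contact_force'])
E
python3 go.py .45 -.30 .27 -171.8
```

```text
t 1.25 slide [-0.353   0.2652 -0.0435] roll 7.37 rows 8.0 w 0.0875 F [-0.8375 -0.0009  0.3629]
```

Emit:
apply_moves --commands '[{"grip":0,"slide":[-0.04,0.03,-0.005],"roll":1},{"grip":0,"slide":[-0.088,0.066,-0.015],"roll":3},{"grip":0,"slide":[-0.135,0.1,-0.025],"roll":4},{"grip":0,"slide":[-0.183,0.137,-0.035],"roll":6},{"grip":0,"slide":[-0.23,0.173,-0.043],"roll":7.4}]'

```text
time_s: 1.88
tcp_pos: [0.3573, -0.4203, 0.2703]
eef_rot: [-180.0, 0.0, -171.9]
contact_force: [0.8, -0.5, 0.8]
gripper_width: 0.0874
```

```bash
python3 go.py .4745 .2226 .24 -171.8
```

```text
t 1.88 slide [-0.2068  0.6199  0.0303] roll -0.08 rows 11.0 w 0.0874 F [ 0.8175 -0.485   0.838 ]
```

Emit:
apply_moves --commands '[{"grip":0,"slide":[-0.019,0.057,0],"roll":0},{"grip":0,"slide":[-0.038,0.114,0],"roll":0},{"grip":0,"slide":[-0.057,0.171,0],"roll":0},{"grip":0,"slide":[-0.076,0.228,0],"roll":0},{"grip":0,"slide":[-0.095,0.285,0],"roll":0}]'

```text
time_s: 2.5
tcp_pos: [0.4098, -0.1244, 0.27]
eef_rot: [-180.0, 0.1, -171.8]
contact_force: [1.1, -0.6, -0.0]
gripper_width: 0.0874
```

Emit:
apply_moves --commands '[{"grip":0,"slide":[-0.019,0.057,0],"roll":0},{"grip":0,"slide":[-0.038,0.114,0],"roll":0},{"grip":0,"slide":[-0.057,0.171,0],"roll":0},{"grip":0,"slide":[-0.076,0.228,0],"roll":0},{"grip":0,"slide":[-0.092,0.275,0],"roll":0}]'

```text
time_s: 3.12
tcp_pos: [0.4618, 0.1615, 0.2699]
eef_rot: [180.0, 0.0, -171.8]
contact_force: [1.6, -0.7, 0.1]
gripper_width: 0.0876
```

```bash
python3 go.py .4745 .2226 .24 -171.8
python3 - <<'E'
from h import *
p,d=capture("wrist");cv2.imwrite("pics/w1.png",p[:,:,::-1])
p,d=capture("scene");cv2.imwrite("pics/s1.png",p[:,:,::-1])
E
```

```text
t 3.12 slide [-0.0213  0.0587  0.0299] roll 0.04 rows 2.0 w 0.0876 F [ 1.5979 -0.7285  0.1289]
```

View pics/w1.png

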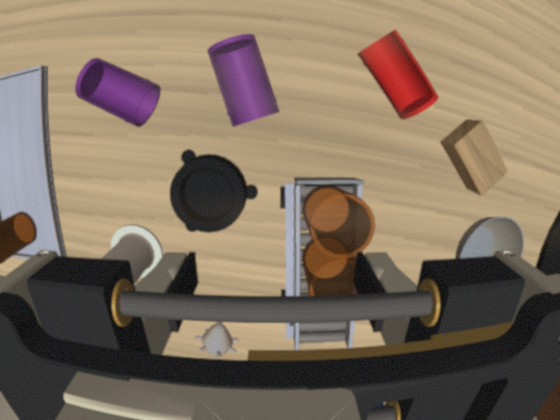

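Emit:
apply_moves --commands '[{"grip":0,"slide":[-0.021,0.057,0.0],"roll":0},{"grip":0,"slide":[-0.021,0.057,0.04],"roll":0},{"grip":0,"slide":[-0.021,0.057,0.06],"roll":0},{"grip":0,"slide":[-0.021,0.057,0.06],"roll":0}]'

```text
time_s: 3.72
tcp_pos: [0.4737, 0.2177, 0.2083]
eef_rot: [-179.9, -0.1, -171.8]
contact_force: [-0.0, -0.0, 1.0]
gripper_width: 0.0875
```

```bash
python3 go.py .4745 .2226 .116 -171.8
python3 - <<'E'
from h import *
p,d=capture("wrist");cv2.imwrite("pics/w2.png",p[:,:,::-1])
p,d=capture("scene");cv2.imwrite("pics/s2.png",cv2.resize(p[90:250,210:420],None,fx=3,fy=3)[:,:,::-1])
E
```

```text
t 3.73 slide [-0.0015  0.0048  0.0923] roll -0.03 rows 2.0 w 0.0875 F [-0.0134 -0.0283  0.9669]
```

View pics/w2.png

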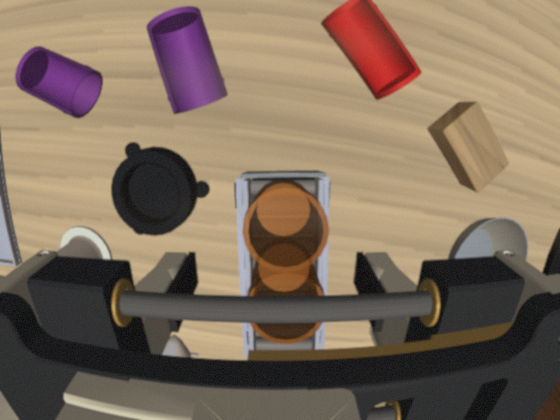

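View pics/s2.png

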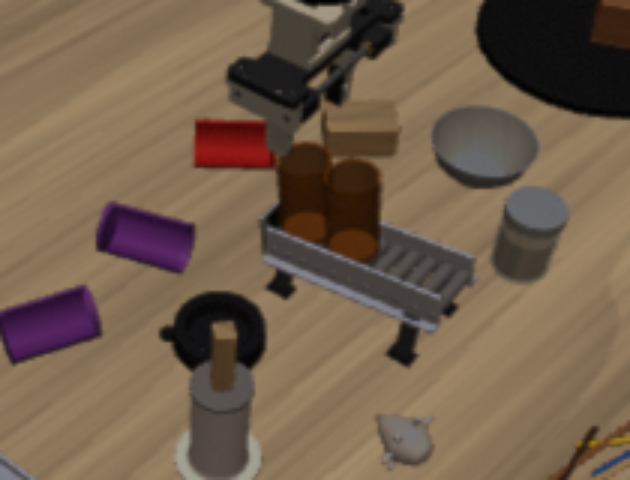

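The wrist view shows jar1 (285,230) between the fingers, roughly 5 mm off centre. That agrees with the computed offset, so I'll descend.

Emit:
apply_moves --commands '[{"grip":0,"slide":[-0.0015,0.005,0.02],"roll":0},{"grip":0,"slide":[-0.0015,0.005,0.05],"roll":0},{"grip":0,"slide":[-0.0015,0.005,0.08],"roll":0},{"grip":0,"slide":[-0.0015,0.005,0.092],"roll":0},{"grip":0,"slide":[-0.0015,0.005,0.092],"roll":0}]'

```text
time_s: 4.45
tcp_pos: [0.4756, 0.2237, 0.118]
eef_rot: [-180.0, 0.0, -171.8]
contact_force: [-0.4, -0.2, -0.4]
gripper_width: 0.0877
```

Emit:
apply_moves --commands '[{"grip":0.2,"slide":[0,0,0],"roll":0},{"grip":0.35,"slide":[0,0,0],"roll":0},{"grip":0.5,"slide":[0,0,0],"roll":0},{"grip":0.5,"slide":[0,0,0],"roll":0},{"grip":0.5,"slide":[0,0,0],"roll":0}]' --grip_force 15

```text
time_s: 5.08
tcp_pos: [0.4755, 0.2239, 0.1181]
eef_rot: [180.0, 0.0, -171.8]
contact_force: [-1.2, 0.2, 4.7]
gripper_width: 0.0597
```

```bash
python3 go.py .4745 .2226 .24 -171.8
```

```text
t 5.08 slide [ 0.0012 -0.0012 -0.1219] roll -0.01 rows 2.0 w 0.0597 F [-1.1697  0.2219  4.7011]
```

Emit:
apply_moves --commands '[{"grip":0.5,"slide":[0.002,0,-0.015],"roll":0},{"grip":0.5,"slide":[0.005,0,-0.035],"roll":0},{"grip":0.5,"slide":[0.008,0,-0.06],"roll":0},{"grip":0.5,"slide":[0.008,0,-0.09],"roll":0},{"grip":0.5,"slide":[0.008,0,-0.09],"roll":0}]' --grip_force 20

```text
time_s: 5.7
tcp_pos: [0.468, 0.2231, 0.2104]
eef_rot: [179.9, 0.2, -171.8]
contact_force: [0.0, 0.2, -2.3]
gripper_width: 0.0599
```

```bash
python3 go.py .4955 .074 .208 -171.8;  python3 - <<'E'
from h import *
p,d=capture("scene");cv2.imwrite("pics/s3.png",cv2.resize(p[90:250,210:420],None,fx=3,fy=3)[:,:,::-1])
p,d=capture("wrist");cv2.imwrite("pics/w3.png",p[:,:,::-1])
E
```

```text
t 5.7 slide [-0.006  -0.1515  0.0024] roll -0.01 rows 3.0 w 0.0599 F [ 0.0464  0.22   -2.2656]
```

View pics/s3.png

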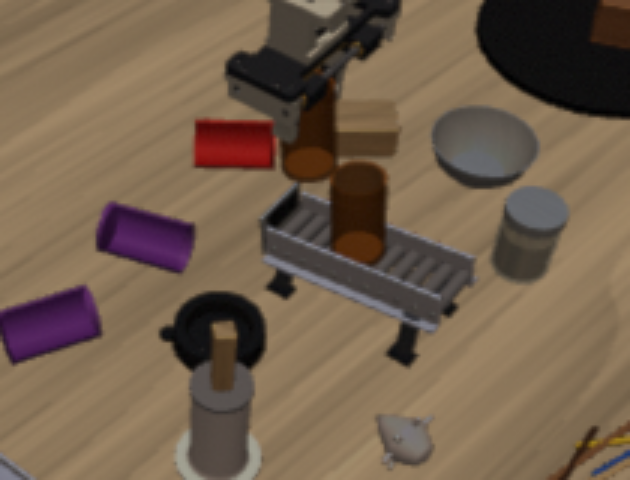

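View pics/w3.png

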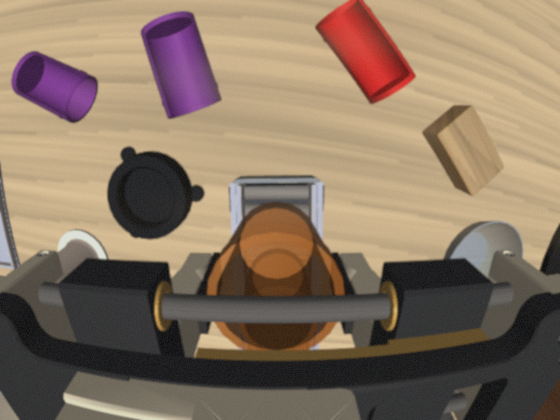

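```bash
python3 - <<'E'
from h import *
for cam in("scene","top"):
    p,d=capture(cam);W=cloud(d,get_calibration(cam)).reshape(-1,3)
    m=(W[:,0]>.40)&(W[:,0]<.56)&(W[:,1]>.17)&(W[:,1]<.28)&(W[:,2]>.12)&(W[:,2]<.2)
    P=W[m]
    for z in np.arange(.12,.2,.01):
        Q=P[abs(P[:,2]-z)<.005]
        if len(Q)>8:
            # fix radius fit
            from scipy.optimize import least_squares
            f=lambda c:np.hypot(Q[:,0]-c[0],Q[:,1]-c[1])-.0302
            r=least_squares(f,[.47,.223],loss='soft_l1',f_scale=.002);print(cam,z.round(3),len(Q),r.x,r.cost)
E
python3 go.py .4955 .074 .208 -171.8
```

```text
scene 0.12 12 [0.5446 0.1795] 0.00016004335763403758
scene 0.13 53 [0.5405 0.2344] 0.00010125849625924706
scene 0.14 57 [0.54   0.2345] 0.00013151619927168296
scene 0.15 93 [0.5279 0.2278] 0.0013986544209975006
scene 0.16 129 [0.5287 0.2284] 0.0019245417109171339
scene 0.17 98 [0.5268 0.2286] 0.0015748717855108858
scene 0.18 52 [0.4702 0.2233] 4.566249679302808e-05
scene 0.19 48 [0.4691 0.2239] 3.563517396932414e-05
scene 0.2 18 [0.4671 0.2227] 1.9753464148853103e-05
top 0.12 9 [0.5576 0.2282] 2.4523772259143534e-05
top 0.13 14 [0.5676 0.2313] 0.0001125342293696603
top 0.14 19 [0.5592 0.229 ] 0.00012985624754409522
top 0.15 19 [0.5316 0.2305] 8.645267409294443e-06
top 0.16 21 [0.5306 0.231 ] 1.709241568182992e-05
top 0.17 64 [0.5721 0.2285] 0.0009788582310235466
t 5.9 slide [-0.0075 -0.1507 -0.0012] roll -0.04 rows 3.0 w 0.0598 F [-0.2972 -0.2954 -1.7103]
```

Emit:
apply_moves --commands '[{"grip":0.5,"slide":[-0.001,-0.04,0],"roll":0},{"grip":0.5,"slide":[-0.001,-0.09,0],"roll":0},{"grip":0.5,"slide":[-0.0005,-0.13,0],"roll":0},{"grip":0.5,"slide":[-0.0005,-0.1505,0.0],"roll":0},{"grip":0.5,"slide":[-0.0005,-0.1505,0.0],"roll":0}]'

```text
time_s: 6.52
tcp_pos: [0.4888, 0.0722, 0.2067]
eef_rot: [-180.0, -0.1, -172.0]
contact_force: [-0.3, -0.6, -2.0]
gripper_width: 0.06
```

```bash
python3 go.py .4895 .0732 .073 -171.8;  python3 - <<'E'
from h import *
p,d=capture("wrist");cv2.imwrite("pics/w4.png",p[:,:,::-1])
p,d=capture("scene");cv2.imwrite("pics/s4.png",cv2.resize(p[90:250,210:420],None,fx=3,fy=3)[:,:,::-1])
E
```

```text
t 6.53 slide [-0.0009  0.0009  0.1337] roll -0.16 rows 3.0 w 0.06 F [-0.342  -0.5696 -1.9607]
```

View pics/w4.png

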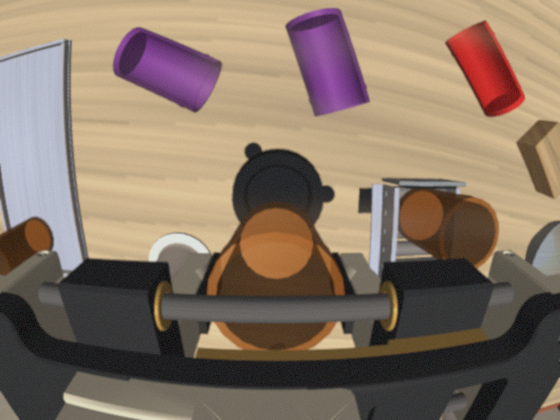

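View pics/s4.png

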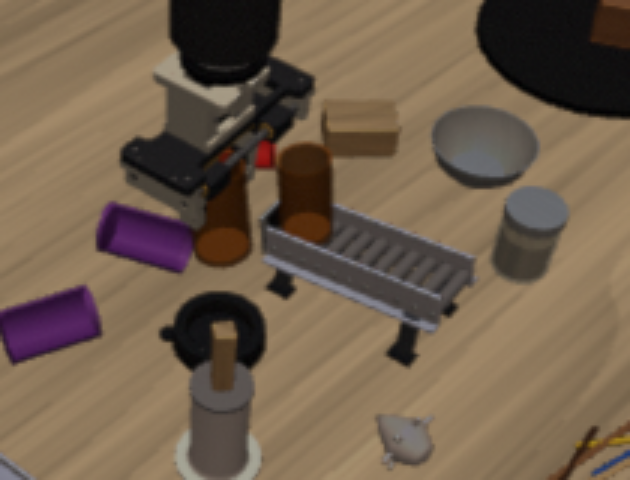

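Jar2 has rolled down to the stop. Next I'll lower jar1 into the holder.

Emit:
apply_moves --commands '[{"grip":0.5,"slide":[0,0.001,0.03],"roll":0},{"grip":0.5,"slide":[-0.0005,0.001,0.07],"roll":0},{"grip":0.5,"slide":[-0.0005,0.001,0.1],"roll":0},{"grip":0.5,"slide":[-0.0005,0.001,0.12],"roll":0},{"grip":0.5,"slide":[-0.0005,0.001,0.128],"roll":0}]'

```text
time_s: 7.25
tcp_pos: [0.4888, 0.0751, 0.0782]
eef_rot: [-179.9, -0.1, -171.8]
contact_force: [-0.3, 0.1, -1.6]
gripper_width: 0.0599
```

```bash
python3 go.py .4895 .0732 .070 -171.8;  python3 - <<'E'
from h import *
p,d=capture("wrist");cv2.imwrite("pics/w5.png",p[:,:,::-1])
p,d=capture("scene");cv2.imwrite("pics/s5.png",cv2.resize(p[90:250,210:420],None,fx=3,fy=3)[:,:,::-1])
E
```

```text
t 7.25 slide [-0.0004 -0.002   0.0082] roll 0.04 rows 1.0 w 0.0599 F [-0.3018  0.0583 -1.6374]
```

View pics/w5.png

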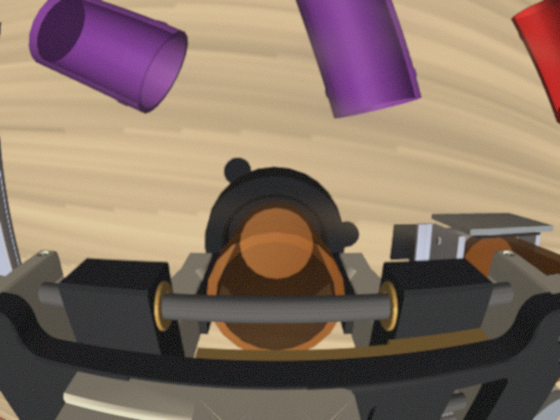

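View pics/s5.png

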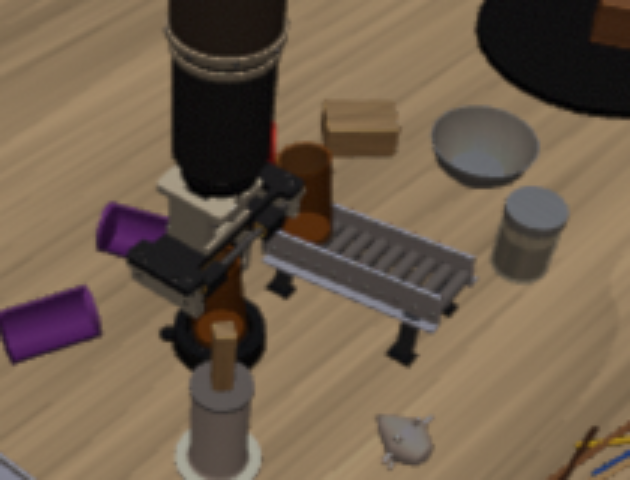

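Emit:
apply_moves --commands '[{"grip":0.5,"slide":[0,-0.002,0.004],"roll":0},{"grip":0.5,"slide":[0,-0.002,0.008],"roll":0},{"grip":0.5,"slide":[0,-0.002,0.008],"roll":0}]' --grip_force 10

```text
time_s: 7.72
tcp_pos: [0.4899, 0.0726, 0.0716]
eef_rot: [180.0, 0.0, -171.8]
contact_force: [0.0, -0.2, -1.6]
gripper_width: 0.0601
```

Emit:
apply_moves --commands '[{"grip":0.5,"slide":[0,0,0.003],"roll":0},{"grip":0.5,"slide":[0,0,0.005],"roll":0},{"grip":0.5,"slide":[0,0,0.005],"roll":0}]' --grip_force 5

```text
time_s: 8.1
tcp_pos: [0.4917, 0.0734, 0.0677]
eef_rot: [180.0, 0.2, -171.8]
contact_force: [2.1, -0.4, 4.2]
gripper_width: 0.0599
```

Contact. Release slowly.

Emit:
apply_moves --commands '[{"grip":0.3,"slide":[0,0,0],"roll":0},{"grip":0.25,"slide":[0,0,0],"roll":0},{"grip":0.1,"slide":[0,0,0],"roll":0},{"grip":0,"slide":[0,0,0],"roll":0},{"grip":0,"slide":[0,0,0],"roll":0}]'

```text
time_s: 8.72
tcp_pos: [0.4898, 0.0727, 0.0665]
eef_rot: [-180.0, -0.0, -171.8]
contact_force: [-1.3, -0.3, 0.0]
gripper_width: 0.0862
```

Emit:
apply_moves --commands '[{"grip":0,"slide":[0,0,-0.03],"roll":0},{"grip":0,"slide":[0,0,-0.08],"roll":0},{"grip":0,"slide":[0,0,-0.14],"roll":0},{"grip":0,"slide":[0,0,-0.18],"roll":0}]'

```text
time_s: 9.22
tcp_pos: [0.4904, 0.0728, 0.2496]
eef_rot: [180.0, 0.2, -171.8]
contact_force: [1.5, 0.3, -0.7]
gripper_width: 0.0875
```

```bash
python3 go.py .6071 -.0352 .25 -132;  python3 - <<'E'
from h import *
p,d=capture("wrist");cv2.imwrite("pics/w6.png",p[:,:,::-1])
p,d=capture("scene");cv2.imwrite("pics/s6.png",cv2.resize(p[90:250,210:420],None,fx=3,fy=3)[:,:,::-1])
E
```

```text
t 9.22 slide [-0.1002 -0.1235 -0.0004] roll -39.82 rows 4.0 w 0.0875 F [ 1.5148  0.334  -0.6594]
```

View pics/w6.png

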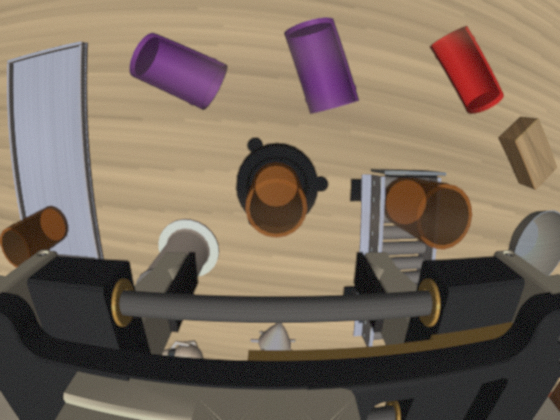

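View pics/s6.png

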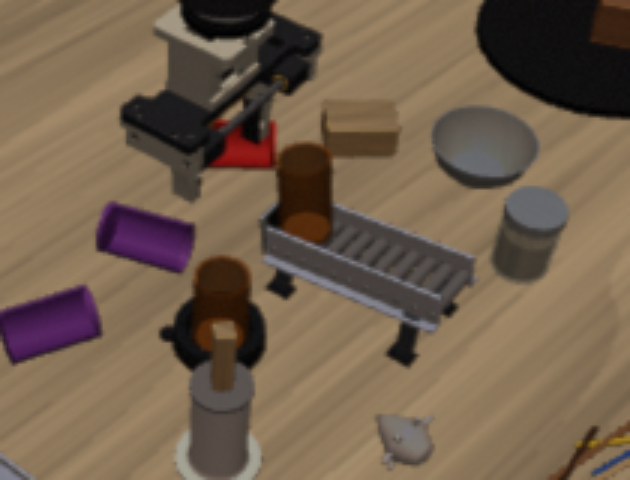

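```bash
cat > jarfit.py <<'E'
from h import *
import sys
from scipy.optimize import least_squares
x,y,z0,z1=map(float,sys.argv[1:5])
for cam in("scene","top"):
    p,d=capture(cam);W=cloud(d,get_calibration(cam)).reshape(-1,3)
    P=W[(np.hypot(W[:,0]-x,W[:,1]-y)<.045)&(W[:,2]>z0)&(W[:,2]<z1)]
    for a,b in((z0,(z0+z1)/2),((z0+z1)/2,z1)):
        Q=P[(P[:,2]>a)&(P[:,2]<b)]
        # outside visible surfaces only: near-surface radius 26..30 robust
        r=least_squares(lambda c:np.hypot(Q[:,0]-c[0],Q[:,1]-c[1])-.029,[x,y],loss='soft_l1',f_scale=.002)
        print(cam,round(a,3),round(b,3),len(Q),r.x)
    print(cam,"rect top",rect(P[P[:,2]>z1-.025][:,:2]),"zmax",np.percentile(P[:,2],98))
E
python3 jarfit.py .495 .074 .04 .125
```

```text
scene 0.04 0.083 189 [0.5004 0.0733]
scene 0.083 0.125 250 [0.5004 0.0731]
scene rect top (499.6091003417969, 74.7157211303711, 55.650550842285156, 60.29557800292969, 45.811378479003906) zmax 0.10932874417348448
top 0.04 0.083 10 [0.4995 0.0725]
top 0.083 0.125 12 [0.4993 0.0729]
top rect top (472.0673828125, 66.83430480957031, 0.11529714614152908, 7.490381717681885, 0.16807451844215393) zmax 0.1095871732660806
```

Emit:
apply_moves --commands '[{"grip":0,"slide":[-0.025,-0.031,0],"roll":-10},{"grip":0,"slide":[-0.05,-0.062,0],"roll":-20},{"grip":0,"slide":[-0.075,-0.093,0],"roll":-30},{"grip":0,"slide":[-0.1,-0.1235,0],"roll":-39.8},{"grip":0,"slide":[-0.1,-0.1235,0],"roll":-39.8}]'

```text
time_s: 10.05
tcp_pos: [0.6068, -0.0371, 0.2435]
eef_rot: [179.9, -0.2, -132.0]
contact_force: [-0.5, -0.1, -0.4]
gripper_width: 0.0876
```

```bash
python3 go.py .6071 -.0352 .151 -132;  python3 - <<'E'
from h import *
p,d=capture("wrist");cv2.imwrite("pics/w7.png",p[:,:,::-1])
p,d=capture("scene");cv2.imwrite("pics/s7.png",cv2.resize(p[150:310,210:420],None,fx=3,fy=3)[:,:,::-1])
E
```

```text
t 10.05 slide [-0.0016  0.0011  0.0925] roll -0.04 rows 2.0 w 0.0876 F [-0.5211 -0.1214 -0.4293]
```

View pics/w7.png

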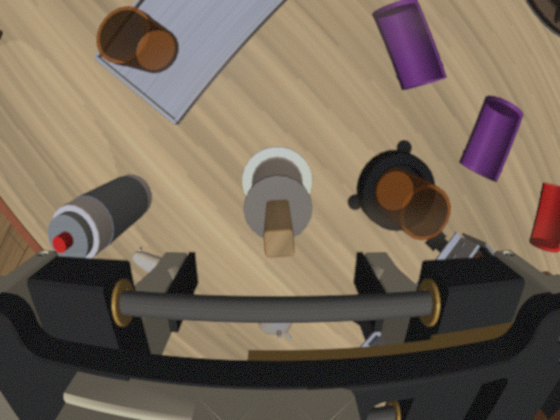

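View pics/s7.png

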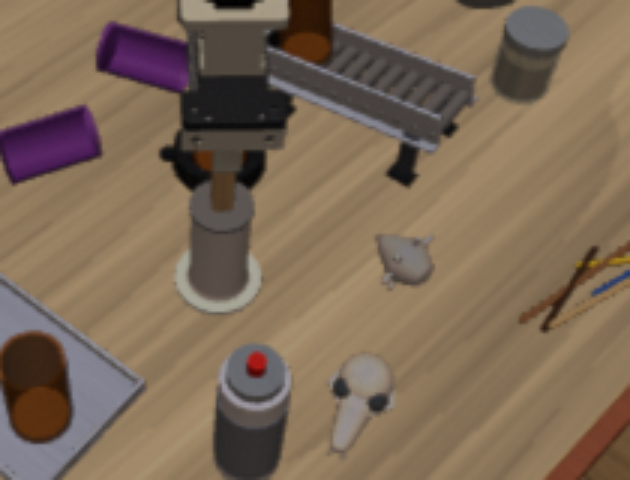

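Emit:
apply_moves --commands '[{"grip":0,"slide":[-0.0016,0.001,0.03],"roll":0},{"grip":0,"slide":[-0.0016,0.001,0.06],"roll":0},{"grip":0,"slide":[-0.0016,0.001,0.085],"roll":0},{"grip":0,"slide":[-0.0016,0.001,0.092],"roll":0},{"grip":0,"slide":[-0.0016,0.001,0.092],"roll":0}]'

```text
time_s: 10.78
tcp_pos: [0.6064, -0.0331, 0.1547]
eef_rot: [180.0, -0.0, -132.0]
contact_force: [0.2, -1.0, 0.1]
gripper_width: 0.0877
```

Emit:
apply_moves --commands '[{"grip":0.4,"slide":[0,0,0],"roll":0},{"grip":0.7,"slide":[0,0,0],"roll":0},{"grip":0.9,"slide":[0,0,0],"roll":0},{"grip":0.9,"slide":[0,0,0],"roll":0},{"grip":0.9,"slide":[0,0,0],"roll":0}]' --grip_force 30

```text
time_s: 11.4
tcp_pos: [0.6067, -0.0335, 0.1546]
eef_rot: [180.0, -0.0, -132.0]
contact_force: [0.5, 0.6, 0.5]
gripper_width: 0.0433
```

```bash
python3 go.py .6071 -.0352 .151 -132
```

```text
t 11.4 slide [ 0.001  -0.0014  0.0036] roll -0.03 rows 1.0 w 0.0433 F [0.4935 0.5895 0.5125]
```

Emit:
apply_moves --commands '[{"grip":0.9,"slide":[0,0,0],"roll":0},{"grip":0.9,"slide":[0,0,0],"roll":0},{"grip":0.9,"slide":[0,0,0],"roll":0},{"grip":0.9,"slide":[0,0,0],"roll":0}]'

```text
time_s: 11.9
tcp_pos: [0.6067, -0.0335, 0.1545]
eef_rot: [180.0, -0.0, -132.0]
contact_force: [-0.5, 0.0, -0.8]
gripper_width: 0.02
```

Emit:
apply_moves --commands '[{"grip":0.9,"slide":[0,0,-0.02],"roll":0},{"grip":0.9,"slide":[0,0,-0.05],"roll":0},{"grip":0.9,"slide":[0,0,-0.09],"roll":0},{"grip":0.9,"slide":[0,0,-0.13],"roll":0},{"grip":0.9,"slide":[0,0,-0.145],"roll":0}]'

```text
time_s: 12.52
tcp_pos: [0.6075, -0.0334, 0.3022]
eef_rot: [-179.9, 0.2, -132.0]
contact_force: [0.6, 1.1, -2.0]
gripper_width: 0.0195
```

```bash
python3 go.py .4998 .073 .30 -132
python3 - <<'E'
from h import *
p,d=capture("scene");cv2.imwrite("pics/s8.png",cv2.resize(p[110:310,200:410],None,fx=3,fy=3)[:,:,::-1])
E
```

```text
t 12.53 slide [-0.007   0.1513  0.0022] roll -0.02 rows 3.0 w 0.0195 F [ 0.6486  1.0597 -2.0001]
```

View pics/s8.png

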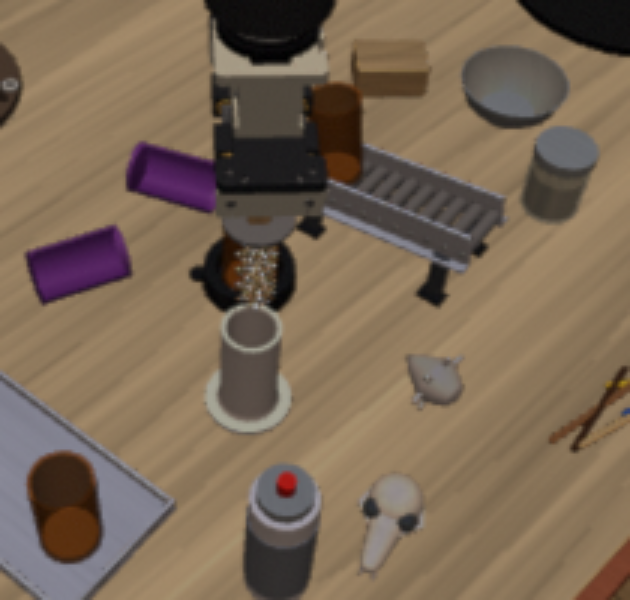

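Emit:
apply_moves --commands '[{"grip":0.9,"slide":[-0.002,0.04,0],"roll":0},{"grip":0.9,"slide":[-0.004,0.085,0],"roll":0},{"grip":0.9,"slide":[-0.006,0.125,0],"roll":0},{"grip":0.9,"slide":[-0.007,0.151,0],"roll":0},{"grip":0.9,"slide":[-0.007,0.151,0],"roll":0}]'

```text
time_s: 13.2
tcp_pos: [0.4977, 0.0737, 0.2987]
eef_rot: [179.9, -0.0, -131.9]
contact_force: [-0.2, -0.5, -0.9]
gripper_width: 0.0197
```

```bash
python3 go.py .4998 .073 .1585 -132
python3 - <<'E'
from h import *
p,d=capture("wrist");cv2.imwrite("pics/w9.png",p[:,:,::-1])
for cam in("scene","top"):
    p,d=capture(cam);W=cloud(d,get_calibration(cam))
    if cam=="scene": cv2.imwrite("pics/s9.png",cv2.resize(p[110:310,200:410],None,fx=3,fy=3)[:,:,::-1])
    W=W.reshape(-1,3)
    P=W[(np.hypot(W[:,0]-.607,W[:,1]+.035)<.04)&(W[:,2]>.112)&(W[:,2]<.13)];print(cam,len(P),rect(P[:,:2]),circ(P[:,:2]))
    P=W[(np.hypot(W[:,0]-.5,W[:,1]-.073)<.06)&(W[:,2]>.14)&(W[:,2]<.22)]
    for z in np.arange(.145,.22,.01):
        Q=P[abs(P[:,2]-z)<.005]
        if len(Q)>5:print(z.round(3),len(Q),rect(Q[:,:2]),Q.mean(0))
E
```

```text
t 13.2 slide [-0.0009 -0.002   0.1402] roll 0.09 rows 3.0 w 0.0197 F [-0.2248 -0.4971 -0.8911]
scene 157 (607.0088500976562, -34.655845642089844, 53.764320373535156, 58.636207580566406, 46.14197540283203) (array([ 0.6075, -0.035 ]), np.float64(0.026432727033499876))
0.165 15 (500.29937744140625, 67.74797821044922, 25.3759765625, 15.681645393371582, 20.29213523864746) [0.5009 0.0698 0.1651]
0.175 26 (498.8063049316406, 72.4719009399414, 29.62331771850586, 21.98273468017578, 45.096920013427734) [0.5015 0.0712 0.1738]
0.185 23 (500.5845947265625, 69.32512664794922, 34.04278564453125, 24.21001434326172, 36.05216979980469) [0.4994 0.0687 0.1837]
0.195 28 (503.4091491699219, 67.34928131103516, 32.834171295166016, 16.184825897216797, 34.84420394897461) [0.5026 0.0689 0.1948]
0.205 30 (501.9811096191406, 71.01219177246094, 32.79415512084961, 26.448287963867188, 53.73123550415039) [0.5023 0.071  0.2044]
0.215 30 (500.0876159667969, 70.51567077636719, 32.26899719238281, 28.7523250579834, 55.165348052978516) [0.5002 0.0709 0.2148]
top 147 (607.6229858398438, -37.3218994140625, 57.48453140258789, 52.51138687133789, 16.835012435913086) (array([ 0.6067, -0.0356]), np.float64(0.02613827097920974))
```

View pics/w9.png

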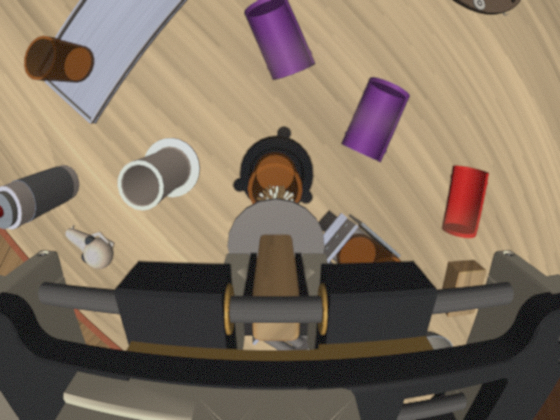

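View pics/s9.png

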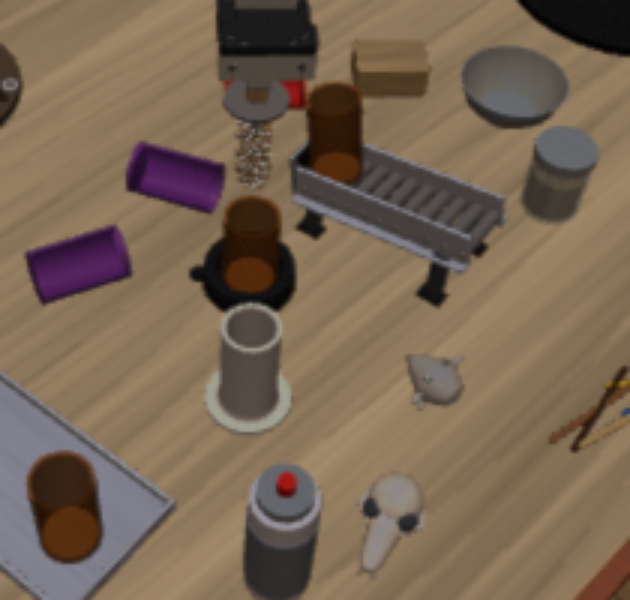

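Emit:
apply_moves --commands '[{"grip":0.9,"slide":[-0.001,-0.002,0.02],"roll":0},{"grip":0.9,"slide":[-0.001,-0.002,0.05],"roll":0},{"grip":0.9,"slide":[-0.001,-0.002,0.08],"roll":0},{"grip":0.9,"slide":[-0.001,-0.002,0.11],"roll":0},{"grip":0.9,"slide":[-0.001,-0.002,0.125],"roll":0}]'

```text
time_s: 13.98
tcp_pos: [0.5009, 0.0712, 0.1725]
eef_rot: [179.9, -0.2, -132.1]
contact_force: [0.2, 0.6, -0.9]
gripper_width: 0.02
```

```bash
python3 go.py .4998 .073 .1585 -132
python3 - <<'E'
from h import *
p,d=capture("scene");cv2.imwrite("pics/s10.png",cv2.resize(p[110:310,200:410],None,fx=3,fy=3)[:,:,::-1])
E
```

```text
t 13.97 slide [-0.0006  0.002   0.014 ] roll -0.1 rows 1.0 w 0.02 F [ 0.1839  0.5898 -0.8648]
```

View pics/s10.png

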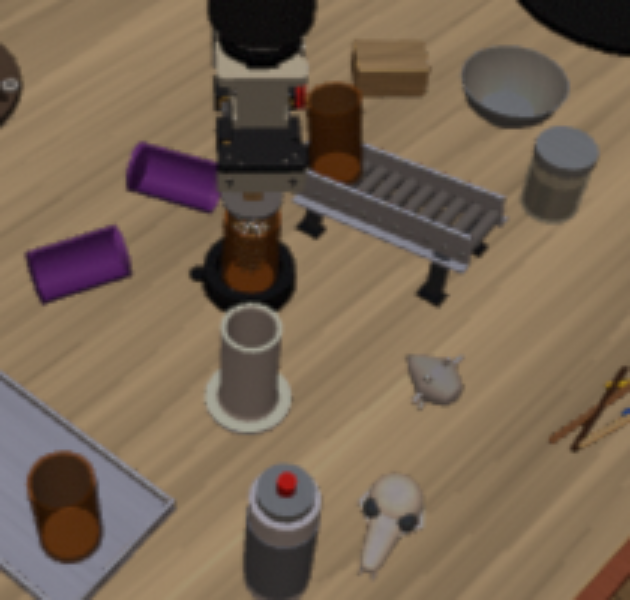

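Emit:
apply_moves --commands '[{"grip":0.9,"slide":[0,0.001,0.008],"roll":0},{"grip":0.9,"slide":[0,0.001,0.013],"roll":0},{"grip":0.9,"slide":[0,0.001,0.013],"roll":0}]'

```text
time_s: 14.4
tcp_pos: [0.5008, 0.073, 0.1618]
eef_rot: [-180.0, 0.0, -132.0]
contact_force: [-0.1, 0.4, -0.4]
gripper_width: 0.0201
```

Emit:
apply_moves --commands '[{"grip":0.9,"slide":[0,0,0.002],"roll":0},{"grip":0.9,"slide":[0,0,0.003],"roll":0},{"grip":0.9,"slide":[0,0,0.003],"roll":8}]'

```text
time_s: 14.78
tcp_pos: [0.5007, 0.073, 0.1587]
eef_rot: [-180.0, 0.0, -140.2]
contact_force: [0.1, 0.5, -0.7]
gripper_width: 0.0199
```

Emit:
apply_moves --commands '[{"grip":0.9,"slide":[0,0,0.0015],"roll":0},{"grip":0.9,"slide":[0,0,0.0015],"roll":-8},{"grip":0.9,"slide":[0,0,-0.025],"roll":-10},{"grip":0.9,"slide":[0,0,-0.055],"roll":-5},{"grip":0.9,"slide":[0,0,-0.078],"roll":0}]'

```text
time_s: 15.4
tcp_pos: [0.5009, 0.073, 0.2378]
eef_rot: [-180.0, 0.1, -140.0]
contact_force: [-0.7, -0.6, -1.7]
gripper_width: 0.0197
```

Emit:
apply_moves --commands '[{"grip":0.9,"slide":[0,0,-0.004],"roll":0},{"grip":0.9,"slide":[0,0,-0.004],"roll":5},{"grip":0.9,"slide":[0,0,-0.004],"roll":0}]'

```text
time_s: 15.78
tcp_pos: [0.5001, 0.0728, 0.2395]
eef_rot: [180.0, -0.1, -139.8]
contact_force: [0.1, -0.5, -1.0]
gripper_width: 0.0198
```

```bash
python3 go.py .5 .073 .1575 -132;python3 - <<'E'
from h import *
p,d=capture("scene");cv2.imwrite("pics/s11.png",cv2.resize(p[110:310,200:410],None,fx=3,fy=3)[:,:,::-1])
E
```

```text
t 15.78 slide [-0.      0.0003  0.082 ] roll -7.78 rows 2.0 w 0.0198 F [ 0.1287 -0.547  -0.9721]
```

View pics/s11.png

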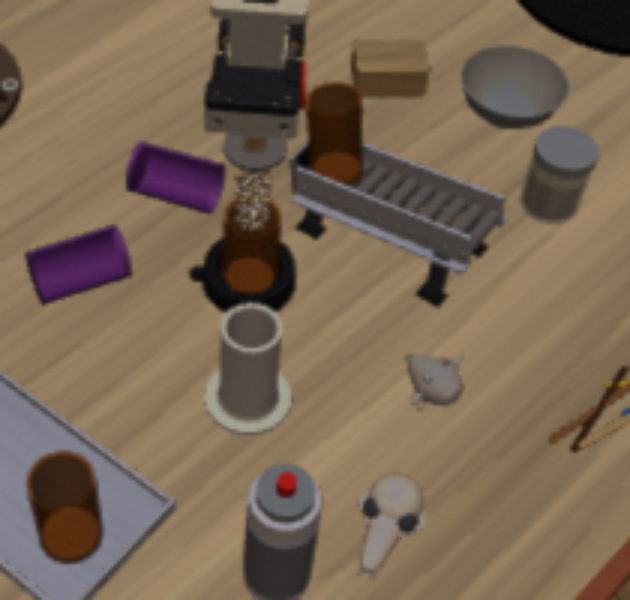

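Emit:
apply_moves --commands '[{"grip":0.9,"slide":[0,0,0.03],"roll":2},{"grip":0.9,"slide":[0,0,0.06],"roll":5},{"grip":0.9,"slide":[0,0,0.077],"roll":5},{"grip":0.9,"slide":[0,0,0.082],"roll":0},{"grip":0.9,"slide":[0,0,0.082],"roll":-5}]'

```text
time_s: 16.45
tcp_pos: [0.5003, 0.0727, 0.1576]
eef_rot: [180.0, -0.1, -134.7]
contact_force: [0.4, -0.3, -1.4]
gripper_width: 0.02
```

Emit:
apply_moves --commands '[{"grip":0.9,"slide":[0,0,0.0005],"roll":0},{"grip":0.9,"slide":[0,0,0.0005],"roll":-2.8}]'

```text
time_s: 16.7
tcp_pos: [0.5004, 0.0728, 0.1575]
eef_rot: [180.0, -0.0, -132.2]
contact_force: [0.5, 0.5, -0.1]
gripper_width: 0.0196
```

Emit:
apply_moves --commands '[{"grip":0.9,"slide":[0,0,-0.03],"roll":0},{"grip":0.9,"slide":[0,0,-0.07],"roll":0},{"grip":0.9,"slide":[0,0,-0.11],"roll":0},{"grip":0.9,"slide":[0,0,-0.142],"roll":0},{"grip":0.9,"slide":[0,0,-0.142],"roll":0}]'

```text
time_s: 17.32
tcp_pos: [0.5017, 0.0733, 0.3023]
eef_rot: [-179.9, 0.2, -132.3]
contact_force: [0.2, 0.0, -1.7]
gripper_width: 0.0201
```

```bash
python3 go.py .607 -.0345 .30 -132
```

```text
t 17.32 slide [ 0.0089 -0.1504  0.0023] roll -0.28 rows 3.0 w 0.0201 F [ 0.2229  0.0192 -1.6505]
```

Emit:
apply_moves --commands '[{"grip":0.9,"slide":[0.002,-0.04,0],"roll":0},{"grip":0.9,"slide":[0.005,-0.085,0],"roll":0},{"grip":0.9,"slide":[0.007,-0.125,0],"roll":-0.2},{"grip":0.9,"slide":[0.008,-0.15,0],"roll":-0.2},{"grip":0.9,"slide":[0.008,-0.15,0],"roll":-0.2}]'

```text
time_s: 17.95
tcp_pos: [0.6066, -0.035, 0.2975]
eef_rot: [179.9, -0.2, -132.2]
contact_force: [-1.4, 0.6, -0.7]
gripper_width: 0.0197
```

Emit:
apply_moves --commands '[{"grip":0.9,"slide":[0,0,0],"roll":0},{"grip":0.9,"slide":[0,0,0],"roll":0}]'

```text
time_s: 18.2
tcp_pos: [0.6058, -0.0332, 0.3]
eef_rot: [180.0, -0.0, -132.0]
contact_force: [1.2, -0.1, -1.1]
gripper_width: 0.0199
```

```bash
python3 go.py .607 -.0345 .1545 -132
python3 - <<'E'
from h import *
for cam in("scene","top"):
    p,d=capture(cam);W=cloud(d,get_calibration(cam))
    cv2.imwrite(f"pics/{cam}12.png",cv2.resize(p[110:310,200:410],None,fx=3,fy=3)[:,:,::-1])
    W=W.reshape(-1,3)
    P=W[(np.hypot(W[:,0]-.607,W[:,1]+.035)<.04)&(W[:,2]>.165)&(W[:,2]<.235)];
    from scipy.optimize import least_squares
    if len(P)>10: print(cam,len(P),least_squares(lambda c:np.hypot(P[:,0]-c[0],P[:,1]-c[1])-.0165,[.61,-.03],loss='soft_l1',f_scale=.003).x)
E
```

```text
t 18.2 slide [ 0.0001 -0.0017  0.1455] roll 0.0 rows 3.0 w 0.0199 F [ 1.1525 -0.1332 -1.1398]
scene 210 [ 0.601  -0.0268]
```

View pics/scene12.png

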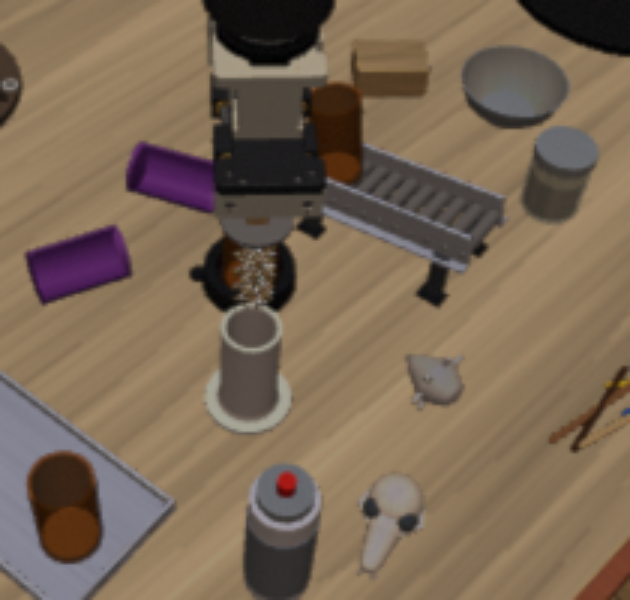

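Emit:
apply_moves --commands '[{"grip":0.9,"slide":[0,-0.0015,0.015],"roll":0},{"grip":0.9,"slide":[0,-0.0015,0.035],"roll":0},{"grip":0.9,"slide":[0,-0.0015,0.05],"roll":0}]'

```text
time_s: 18.68
tcp_pos: [0.6069, -0.0347, 0.2483]
eef_rot: [179.9, -0.1, -132.0]
contact_force: [-0.4, -1.0, -1.1]
gripper_width: 0.0198
```

```bash
python3 go.py .607 -.0345 .1545 -132
python3 - <<'E'
from h import *
p,d=capture("scene");cv2.imwrite("pics/s13.png",cv2.resize(p[150:270,230:350],None,fx=5,fy=5)[:,:,::-1])
E
```

```text
t 18.68 slide [-0.0003  0.      0.0938] roll -0.02 rows 2.0 w 0.0198 F [-0.378  -1.0386 -1.0966]
```

View pics/s13.png

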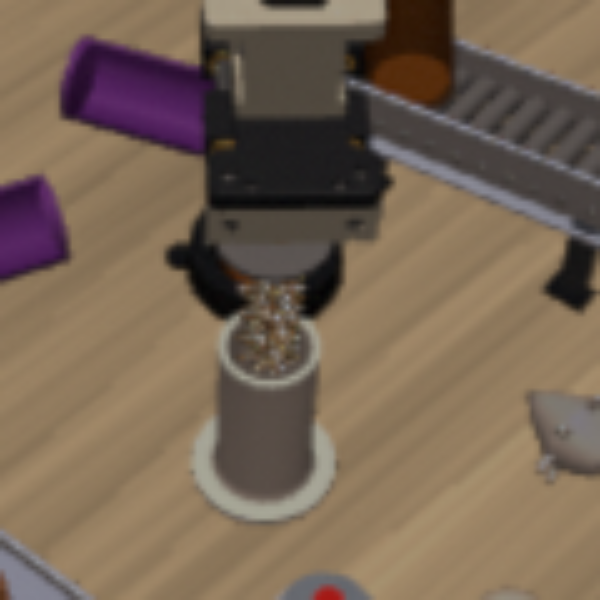

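The head is centred in the tube. Continue down.

Emit:
apply_moves --commands '[{"grip":0.9,"slide":[0,0,0.03],"roll":0},{"grip":0.9,"slide":[0,0,0.06],"roll":0},{"grip":0.9,"slide":[0,0,0.08],"roll":0},{"grip":0.9,"slide":[0,0,0.091],"roll":0},{"grip":0.9,"slide":[0,0,0.091],"roll":0}]'

```text
time_s: 19.35
tcp_pos: [0.6072, -0.0349, 0.1586]
eef_rot: [180.0, -0.1, -132.0]
contact_force: [-0.6, -0.9, 0.1]
gripper_width: 0.0198
```

Emit:
apply_moves --commands '[{"grip":0.9,"slide":[0,0,0.0015],"roll":0},{"grip":0.9,"slide":[0,0,0.002],"roll":0}]' --grip_force 15

```text
time_s: 19.6
tcp_pos: [0.6079, -0.0348, 0.1578]
eef_rot: [-180.0, 0.1, -132.0]
contact_force: [-0.5, -0.3, -0.4]
gripper_width: 0.0198
```

Emit:
apply_moves --commands '[{"grip":0.9,"slide":[-0.0005,0,0.0015],"roll":0},{"grip":0.9,"slide":[-0.0005,0,0.0025],"roll":0},{"grip":0.9,"slide":[-0.0005,0,0.0025],"roll":0}]'

```text
time_s: 19.98
tcp_pos: [0.6078, -0.0345, 0.1545]
eef_rot: [180.0, -0.0, -132.0]
contact_force: [0.7, -0.3, -1.6]
gripper_width: 0.0198
```

Emit:
apply_moves --commands '[{"grip":0.8,"slide":[0,0,0.001],"roll":0},{"grip":0.7,"slide":[0,0,0.001],"roll":0},{"grip":0.5,"slide":[0,0,0.001],"roll":0},{"grip":0.3,"slide":[0,0,0.001],"roll":0},{"grip":0,"slide":[0,0,0.001],"roll":0}]'

```text
time_s: 20.6
tcp_pos: [0.6078, -0.0345, 0.1535]
eef_rot: [180.0, -0.0, -132.0]
contact_force: [-0.3, -0.4, -0.7]
gripper_width: 0.0508
```

Emit:
apply_moves --commands '[{"grip":0,"slide":[0,0,0],"roll":0},{"grip":0,"slide":[0,0,-0.02],"roll":0},{"grip":0,"slide":[0,0,-0.05],"roll":0},{"grip":0,"slide":[0,0,-0.08],"roll":0},{"grip":0,"slide":[0,0,-0.1],"roll":0}]'

```text
time_s: 21.22
tcp_pos: [0.6082, -0.0345, 0.2552]
eef_rot: [-179.9, 0.1, -132.0]
contact_force: [0.6, 0.0, -0.1]
gripper_width: 0.0877
```

```bash
python3 go.py .4985 .0730 .24 -171.8
python3 - <<'E'
from h import *
p,d=capture("scene");cv2.imwrite("pics/s14.png",cv2.resize(p[110:310,200:410],None,fx=3,fy=3)[:,:,::-1])
p,d=capture("wrist");cv2.imwrite("pics/w14.png",p[:,:,::-1])
E
python3 jarfit.py .5 .074 .04 .125
```

```text
t 21.23 slide [-0.0064  0.1534  0.0152] roll 39.78 rows 4.0 w 0.0877 F [ 0.6321  0.0209 -0.0693]
scene 0.04 0.083 32 [0.5001 0.0738]
scene 0.083 0.125 0 [0.5   0.074]
scene rect top (0.0, 0.0, 0.0, 0.0, 0.0) zmax 0.06879221422313732
top 0.04 0.083 69 [0.4981 0.0709]
top 0.083 0.125 167 [0.4993 0.0718]
top rect top (500.18701171875, 72.12408447265625, 58.26517868041992, 56.50171661376953, 88.63999938964844) zmax 0.11203636339598906
```

View pics/s14.png

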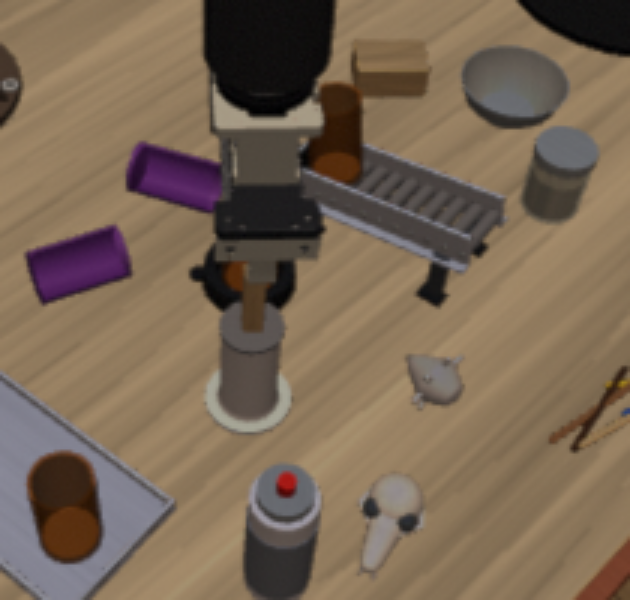

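View pics/w14.png

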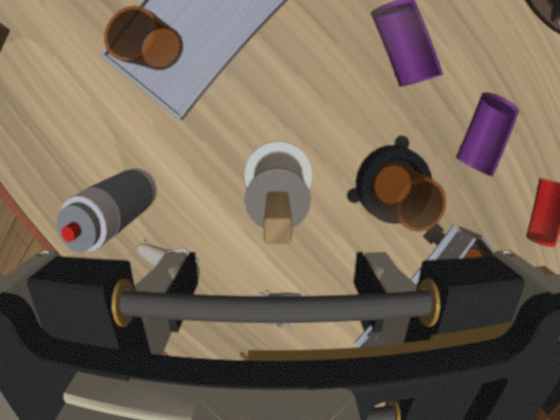

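Emit:
apply_moves --commands '[{"grip":0,"slide":[-0.0015,0.035,0],"roll":10},{"grip":0,"slide":[-0.003,0.075,0],"roll":20},{"grip":0,"slide":[-0.005,0.12,0],"roll":30},{"grip":0,"slide":[-0.0064,0.1534,0.01],"roll":39.8},{"grip":0,"slide":[-0.0064,0.1534,0.01],"roll":39.8}]'

```text
time_s: 22.05
tcp_pos: [0.496, 0.0738, 0.2423]
eef_rot: [-180.0, -0.1, -171.8]
contact_force: [0.9, 0.3, -0.4]
gripper_width: 0.0879
```

```bash
python3 go.py .4997 .0730 .063 -171.8; python3 jarfit.py .5 .074 .04 .125
python3 - <<'E'
from h import *
p,d=capture("wrist");cv2.imwrite("pics/w15.png",p[:,:,::-1])
E
```

```text
t 22.05 slide [-0.0035 -0.0013  0.1793] roll -0.02 rows 3.0 w 0.0879 F [ 0.9314  0.3201 -0.3536]
scene 0.04 0.083 195 [0.5003 0.0732]
scene 0.083 0.125 245 [0.5003 0.073 ]
scene rect top (500.6419982910156, 73.8773193359375, 55.89973449707031, 62.942527770996094, 45.9105339050293) zmax 0.10923950390305905
top 0.04 0.083 15 [0.4995 0.0723]
top 0.083 0.125 42 [0.5005 0.0726]
top rect top (475.9245300292969, 65.73965454101562, 8.666439056396484, 39.2104377746582, 15.789396286010742) zmax 0.11103377900766459
```

View pics/w15.png

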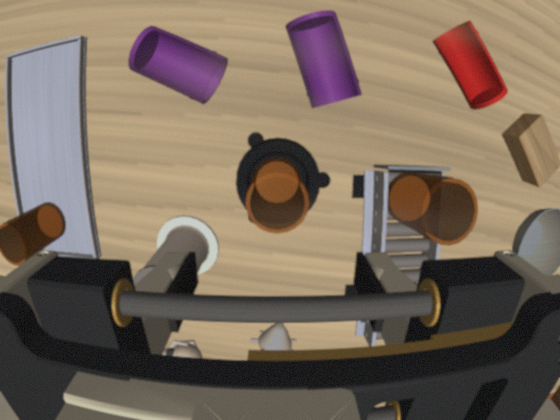

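Emit:
apply_moves --commands '[{"grip":0,"slide":[-0.004,-0.001,0.04],"roll":0},{"grip":0,"slide":[-0.004,-0.001,0.09],"roll":0},{"grip":0,"slide":[-0.004,-0.001,0.135],"roll":0},{"grip":0,"slide":[-0.004,-0.001,0.165],"roll":0},{"grip":0,"slide":[-0.004,-0.001,0.178],"roll":0}]'

```text
time_s: 22.82
tcp_pos: [0.5018, 0.0714, 0.0636]
eef_rot: [-179.9, -0.2, -171.8]
contact_force: [0.6, 0.0, 0.1]
gripper_width: 0.0879
```

Emit:
apply_moves --commands '[{"grip":0,"slide":[0,0,0],"roll":0},{"grip":0.25,"slide":[0,0,0],"roll":0},{"grip":0.4,"slide":[0,0,0],"roll":0},{"grip":0.5,"slide":[0,0,0],"roll":0},{"grip":0.5,"slide":[0,0,0],"roll":0}]' --grip_force 20

```text
time_s: 23.45
tcp_pos: [0.5027, 0.0729, 0.0663]
eef_rot: [180.0, 0.1, -171.8]
contact_force: [-0.5, 1.6, 3.7]
gripper_width: 0.0606
```

Emit:
apply_moves --commands '[{"grip":0.5,"slide":[0,0,0],"roll":0},{"grip":0.5,"slide":[0,0,-0.02],"roll":0},{"grip":0.5,"slide":[0,0,-0.05],"roll":0},{"grip":0.5,"slide":[0,0,-0.1],"roll":0},{"grip":0.5,"slide":[0,0,-0.15],"roll":0}]'

```text
time_s: 24.08
tcp_pos: [0.5015, 0.0723, 0.2164]
eef_rot: [-180.0, -0.1, -171.8]
contact_force: [0.4, 0.7, -1.5]
gripper_width: 0.0607
```

```bash
python3 go.py .5 -.266 .21 -173.1
python3 - <<'E'
from h import *
for cam in("top","scene"):
    p,d=capture(cam);W=cloud(d,get_calibration(cam)).reshape(-1,3)
    cv2.imwrite(f"pics/{cam}16.png",p[:,:,::-1])
    P=W[(W[:,0]>.25)&(W[:,0]<.75)&(W[:,1]>-.4)&(W[:,1]<-.13)&(W[:,2]>.012)&(W[:,2]<.022)];print(len(P),rect(P[:,:2]))
E
```

```text
t 24.07 slide [ 0.0495 -0.3346  0.0064] roll 1.27 rows 6.0 w 0.0607 F [ 0.4469  0.678  -1.4523]
792 (550.9306640625, -257.14190673828125, 433.5611267089844, 172.74440002441406, 11.12845230102539)
688 (545.9205322265625, -259.6986083984375, 418.468994140625, 151.9030303955078, 6.879515171051025)
```

View pics/top16.png

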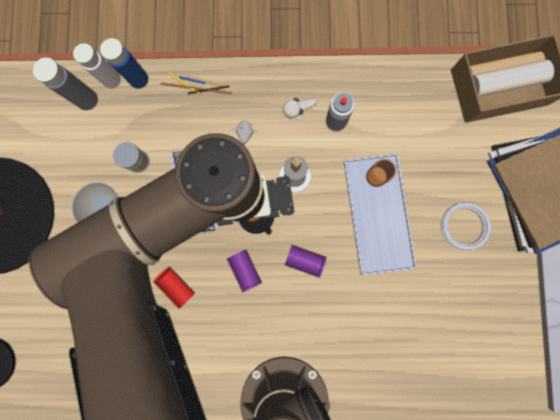

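View pics/scene16.png

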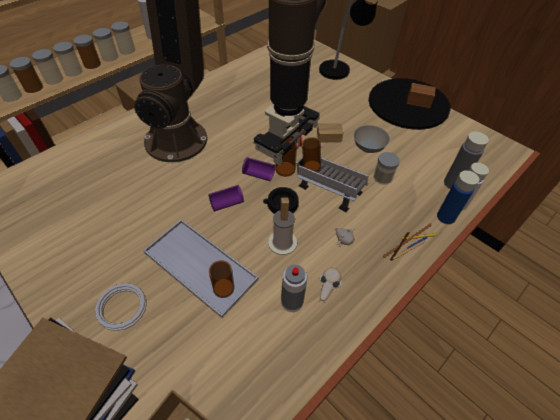

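Emit:
apply_moves --commands '[{"grip":0.5,"slide":[0.005,-0.045,0],"roll":0.3},{"grip":0.5,"slide":[0.01,-0.1,0],"roll":0.6},{"grip":0.5,"slide":[0.015,-0.16,0],"roll":1},{"grip":0.5,"slide":[0.02,-0.22,0],"roll":1.3},{"grip":0.5,"slide":[0.025,-0.28,0],"roll":1.3}]'

```text
time_s: 24.8
tcp_pos: [0.5166, -0.2098, 0.2146]
eef_rot: [180.0, -0.1, -173.1]
contact_force: [1.2, 0.0, -1.4]
gripper_width: 0.0604
```

```bash
python3 go.py .52 -.2641 .21 -173.1
```

```text
t 24.8 slide [ 0.0031 -0.0543  0.0046] roll -0.02 rows 1.0 w 0.0604 F [ 1.1583  0.0123 -1.4221]
```

Emit:
apply_moves --commands '[{"grip":0.5,"slide":[0.002,-0.03,0],"roll":0},{"grip":0.5,"slide":[0.003,-0.054,0],"roll":0},{"grip":0.5,"slide":[0.003,-0.054,0.03],"roll":0},{"grip":0.5,"slide":[0.003,-0.054,0.07],"roll":0},{"grip":0.5,"slide":[0.003,-0.054,0.1],"roll":0}]'

```text
time_s: 25.42
tcp_pos: [0.5193, -0.2619, 0.1128]
eef_rot: [179.9, -0.2, -173.2]
contact_force: [0.4, 0.6, -1.5]
gripper_width: 0.0601
```

```bash
python3 go.py .52 -.2641 .0635 -173.1
python3 - <<'E'
from h import *
p,d=capture("wrist");cv2.imwrite("pics/w17.png",p[:,:,::-1])
p,d=capture("scene");cv2.imwrite("pics/s17.png",cv2.resize(p[180:340,110:320],None,fx=3,fy=3)[:,:,::-1])
E
```

```text
t 25.43 slide [-0.0005 -0.0023  0.0493] roll -0.07 rows 1.0 w 0.0601 F [ 0.4263  0.6479 -1.4585]
```

View pics/w17.png

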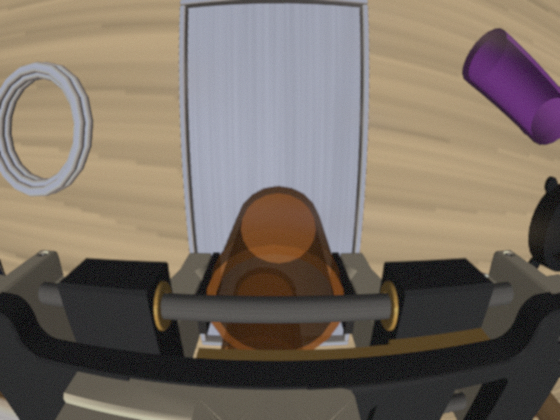

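View pics/s17.png

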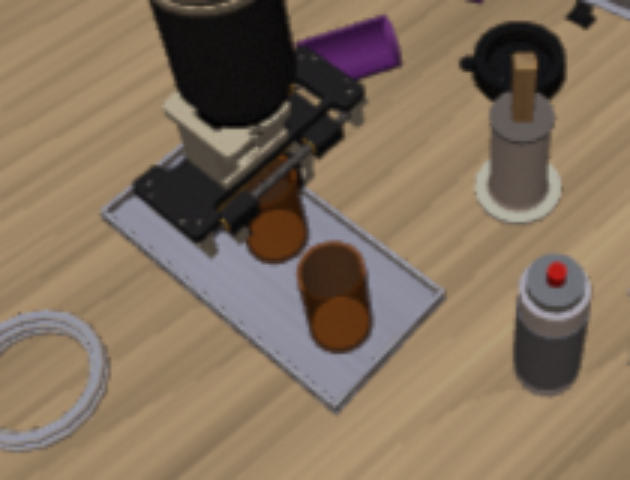

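Aligned over the tray and clear of the washed jar. Lower.

Emit:
apply_moves --commands '[{"grip":0.5,"slide":[-0.0005,-0.002,0.02],"roll":0},{"grip":0.5,"slide":[-0.0005,-0.002,0.036],"roll":0},{"grip":0.5,"slide":[-0.0005,-0.002,0.045],"roll":0},{"grip":0.5,"slide":[-0.0005,-0.002,0.048],"roll":0},{"grip":0.5,"slide":[-0.0005,-0.002,0.048],"roll":0}]'

```text
time_s: 26.15
tcp_pos: [0.5217, -0.264, 0.0679]
eef_rot: [-180.0, 0.0, -173.1]
contact_force: [-0.6, 0.7, -2.0]
gripper_width: 0.0606
```

Emit:
apply_moves --commands '[{"grip":0.5,"slide":[0,0,0.003],"roll":0},{"grip":0.5,"slide":[0,0,0.004],"roll":0},{"grip":0.5,"slide":[0,0,0.004],"roll":0}]' --grip_force 8

```text
time_s: 26.52
tcp_pos: [0.5215, -0.2641, 0.0636]
eef_rot: [-180.0, 0.0, -173.1]
contact_force: [-0.2, 0.1, -2.3]
gripper_width: 0.0603
```

Emit:
apply_moves --commands '[{"grip":0.5,"slide":[0,0,0.001],"roll":0},{"grip":0.5,"slide":[0,0,0.0025],"roll":0},{"grip":0.5,"slide":[0,0,0.0025],"roll":0}]'

```text
time_s: 26.9
tcp_pos: [0.5219, -0.2636, 0.062]
eef_rot: [180.0, 0.1, -173.1]
contact_force: [-1.3, 5.1, 7.3]
gripper_width: 0.0601
```

Contact. Release and rise.

Emit:
apply_moves --commands '[{"grip":0.3,"slide":[0,0,0],"roll":0},{"grip":0.2,"slide":[0,0,0],"roll":0},{"grip":0.1,"slide":[0,0,0],"roll":0},{"grip":0,"slide":[0,0,0],"roll":0},{"grip":0,"slide":[0,0,0],"roll":0}]'

```text
time_s: 27.52
tcp_pos: [0.5215, -0.2641, 0.061]
eef_rot: [180.0, -0.0, -173.1]
contact_force: [0.6, -0.2, 0.4]
gripper_width: 0.087
```

Emit:
apply_moves --commands '[{"grip":0,"slide":[0,0,-0.03],"roll":0},{"grip":0,"slide":[0,0,-0.08],"roll":0},{"grip":0,"slide":[0,0,-0.14],"roll":0},{"grip":0,"slide":[0,0,-0.19],"roll":0}]'

```text
time_s: 28.02
tcp_pos: [0.5216, -0.2642, 0.2536]
eef_rot: [-180.0, 0.1, -173.1]
contact_force: [0.7, -0.3, -0.4]
gripper_width: 0.0881
```

```bash
python3 go.py .4715 .223 .25 -171.8
python3 - <<'E'
from h import *
p,d=capture("scene");cv2.imwrite("pics/s18.png",p[:,:,::-1])
E
```

```text
t 28.02 slide [-0.0086  0.4897  0.0036] roll -1.32 rows 8.0 w 0.0881 F [ 0.6585 -0.3121 -0.4225]
```

View pics/s18.png

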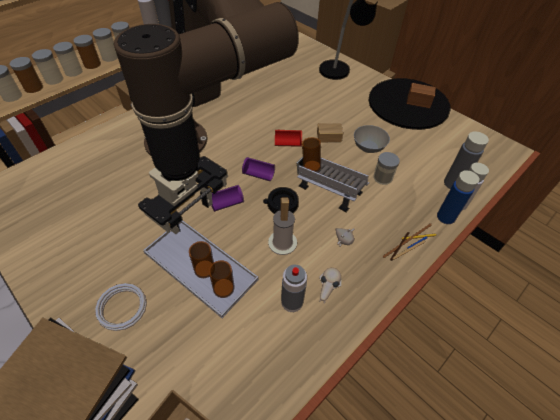

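Emit:
apply_moves --commands '[{"grip":0,"slide":[-0.001,0.055,0],"roll":-0.3},{"grip":0,"slide":[-0.002,0.115,0],"roll":-0.6},{"grip":0,"slide":[-0.003,0.175,0],"roll":-1},{"grip":0,"slide":[-0.004,0.235,0],"roll":-1.3},{"grip":0,"slide":[-0.005,0.295,0],"roll":-1.3}]'

```text
time_s: 28.7
tcp_pos: [0.4907, 0.0312, 0.2511]
eef_rot: [180.0, 0.0, -171.8]
contact_force: [1.5, 0.8, 0.2]
gripper_width: 0.0874
```

```bash
python3 go.py .4715 .223 .22 -171.8
python3 - <<'E'
from h import *
from scipy.optimize import least_squares
for cam in("scene","top"):
    p,d=capture(cam);W=cloud(d,get_calibration(cam)).reshape(-1,3)
    P=W[(W[:,0]>.42)&(W[:,0]<.56)&(W[:,1]>.17)&(W[:,1]<.28)&(W[:,2]>.1)&(W[:,2]<.175)]
    print(cam,len(P))
    for z in np.arange(.105,.17,.01):
        Q=P[abs(P[:,2]-z)<.006]
        if len(Q)>8:
            r=least_squares(lambda c:np.hypot(Q[:,0]-c[0],Q[:,1]-c[1])-.0298,[.475,.223],loss='soft_l1',f_scale=.002);print(z.round(3),len(Q),r.x,Q[:,0].min(),Q[:,0].max())
E
```

```text
t 28.7 slide [-0.0083  0.1926  0.0311] roll -0.03 rows 4.0 w 0.0874 F [1.5291 0.7527 0.2036]
scene 442
0.105 47 [0.4769 0.2241] 0.4639688392977985 0.5095312276117135
0.115 53 [0.4764 0.2239] 0.45078451294869415 0.5067262880178997
0.125 84 [0.4754 0.2231] 0.4473529353654905 0.5077298851590396
0.135 103 [0.4746 0.2228] 0.4452223681739499 0.5035795264362845
0.145 101 [0.4732 0.2222] 0.4418540256183258 0.5041995146897053
0.155 111 [0.4715 0.2224] 0.43986284189945524 0.5027001090059307
0.165 27 [0.4686 0.2213] 0.4706514362278126 0.5024998042643578
top 0
```

Emit:
apply_moves --commands '[{"grip":0,"slide":[-0.003,0.055,0],"roll":0},{"grip":0,"slide":[-0.006,0.115,0],"roll":0},{"grip":0,"slide":[-0.01,0.17,0.01],"roll":0},{"grip":0,"slide":[-0.0105,0.1925,0.04],"roll":0},{"grip":0,"slide":[-0.0105,0.1925,0.05],"roll":0}]'

```text
time_s: 29.42
tcp_pos: [0.4732, 0.222, 0.199]
eef_rot: [-179.9, -0.2, -171.7]
contact_force: [0.5, -1.1, 0.1]
gripper_width: 0.0874
```

```bash
python3 go.py .474 .2228 .117 -171.8
python3 - <<'E'
from h import *
p,d=capture("wrist");cv2.imwrite("pics/w19.png",p[:,:,::-1])
E
```

```text
t 29.43 slide [-0.0009  0.0007  0.082 ] roll 0.08 rows 2.0 w 0.0874 F [ 0.5049 -1.1465  0.0589]
```

View pics/w19.png

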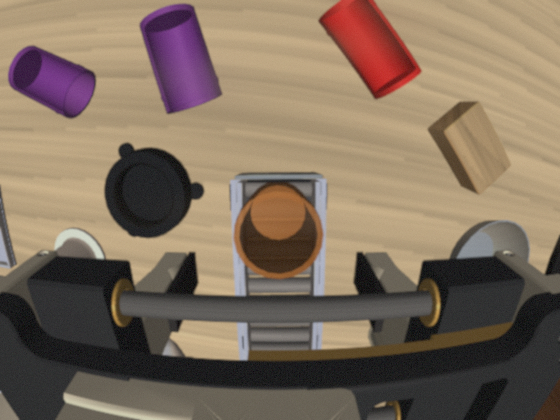

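Emit:
apply_moves --commands '[{"grip":0,"slide":[-0.001,0.0,0.02],"roll":0},{"grip":0,"slide":[-0.001,0.0,0.05],"roll":0},{"grip":0,"slide":[-0.001,0.0,0.073],"roll":0},{"grip":0,"slide":[-0.001,0.0,0.082],"roll":0},{"grip":0,"slide":[-0.001,0.0,0.082],"roll":0}]'

```text
time_s: 30.1
tcp_pos: [0.4756, 0.221, 0.1194]
eef_rot: [-180.0, 0.0, -171.9]
contact_force: [0.1, -0.9, 0.4]
gripper_width: 0.0877
```

Emit:
apply_moves --commands '[{"grip":0.2,"slide":[0,0,0],"roll":0},{"grip":0.35,"slide":[0,0,0],"roll":0},{"grip":0.5,"slide":[0,0,0],"roll":0},{"grip":0.5,"slide":[0,0,0],"roll":0},{"grip":0.5,"slide":[0,0,0],"roll":0}]' --grip_force 20

```text
time_s: 30.72
tcp_pos: [0.4756, 0.222, 0.1196]
eef_rot: [180.0, 0.1, -171.8]
contact_force: [1.3, 1.6, 3.0]
gripper_width: 0.0603
```

Emit:
apply_moves --commands '[{"grip":0.5,"slide":[0.002,0,-0.015],"roll":0},{"grip":0.5,"slide":[0.005,0,-0.035],"roll":0},{"grip":0.5,"slide":[0.008,0,-0.06],"roll":0},{"grip":0.5,"slide":[0.008,0,-0.09],"roll":0},{"grip":0.5,"slide":[0.008,0,-0.09],"roll":0}]'

```text
time_s: 31.35
tcp_pos: [0.4678, 0.221, 0.2118]
eef_rot: [179.9, 0.2, -171.8]
contact_force: [-1.0, 0.4, -3.0]
gripper_width: 0.0603
```

```bash
python3 go.py .4895 .0732 .208 -171.8;  python3 - <<'E'
from h import *
from scipy.optimize import least_squares
p,d=capture("wrist");cv2.imwrite("pics/w20.png",p[:,:,::-1])
p,d=capture("scene");cv2.imwrite("pics/s20.png",cv2.resize(p[90:250,210:420],None,fx=3,fy=3)[:,:,::-1])
W=cloud(d,get_calibration("scene")).reshape(-1,3)
P=W[(W[:,0]>.42)&(W[:,0]<.54)&(W[:,1]>.17)&(W[:,1]<.28)&(W[:,2]>.1)]
for z in np.arange(.15,.23,.01):
        Q=P[abs(P[:,2]-z)<.006]
        if len(Q)>8:
            r=least_squares(lambda c:np.hypot(Q[:,0]-c[0],Q[:,1]-c[1])-.0298,[.475,.223],loss='soft_l1',f_scale=.002);print(z.round(3),len(Q),r.x)
E
```

```text
t 31.35 slide [-0.0004 -0.1493  0.0038] roll -0.02 rows 3.0 w 0.0603 F [-0.9726  0.4331 -2.9542]
0.15 22 [0.4751 0.2229]
0.16 59 [0.4744 0.2221]
0.17 60 [0.4729 0.222 ]
0.18 62 [0.4717 0.2213]
0.19 56 [0.47   0.2215]
0.2 53 [0.4682 0.2209]
0.21 49 [0.4669 0.219 ]
0.22 69 [0.463 0.206]
0.23 68 [0.4634 0.2101]
```

View pics/s20.png

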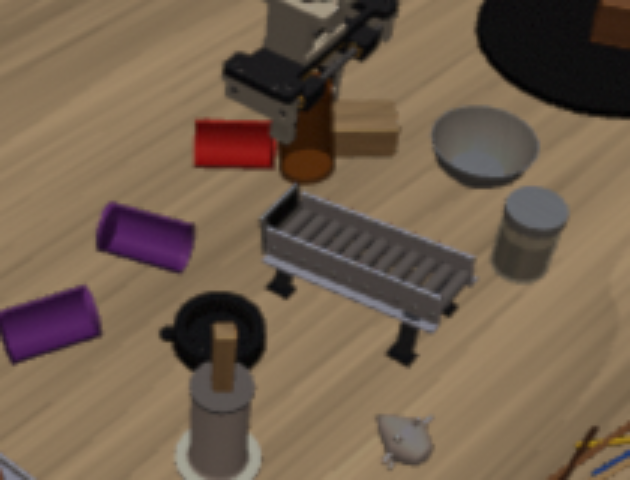

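Emit:
apply_moves --commands '[{"grip":0.5,"slide":[-0.001,-0.04,0],"roll":0},{"grip":0.5,"slide":[0,-0.09,0],"roll":0},{"grip":0.5,"slide":[0.001,-0.13,0],"roll":0},{"grip":0.5,"slide":[0.001,-0.149,0.0],"roll":0},{"grip":0.5,"slide":[0.001,-0.149,0.0],"roll":0}]'

```text
time_s: 32.08
tcp_pos: [0.4866, 0.0713, 0.2079]
eef_rot: [-180.0, -0.1, -172.0]
contact_force: [0.0, 0.6, -2.5]
gripper_width: 0.0599
```

```bash
python3 go.py .4885 .0735 .08 -171.8
```

```text
t 32.08 slide [-0.0022  0.0019  0.1279] roll -0.16 rows 3.0 w 0.0599 F [ 0.013   0.5936 -2.4854]
```

Emit:
apply_moves --commands '[{"grip":0.5,"slide":[-0.001,0.001,0.03],"roll":0},{"grip":0.5,"slide":[-0.0015,0.001,0.07],"roll":0},{"grip":0.5,"slide":[-0.0015,0.001,0.1],"roll":0},{"grip":0.5,"slide":[-0.0015,0.001,0.12],"roll":0},{"grip":0.5,"slide":[-0.0015,0.001,0.128],"roll":0}]'

```text
time_s: 32.7
tcp_pos: [0.4876, 0.0741, 0.0794]
eef_rot: [-179.9, -0.2, -171.8]
contact_force: [0.2, 0.0, -1.4]
gripper_width: 0.0601
```

```bash
python3 go.py .4885 .0735 .0715 -171.8;  python3 - <<'E'
from h import *
p,d=capture("wrist");cv2.imwrite("pics/w21.png",p[:,:,::-1])
p,d=capture("scene");cv2.imwrite("pics/s21.png",cv2.resize(p[90:250,210:420],None,fx=3,fy=3)[:,:,::-1])
E
```

```text
t 32.7 slide [-0.0008 -0.0007  0.0079] roll -0.0 rows 1.0 w 0.0601 F [ 0.2038  0.0257 -1.4366]
```

View pics/w21.png

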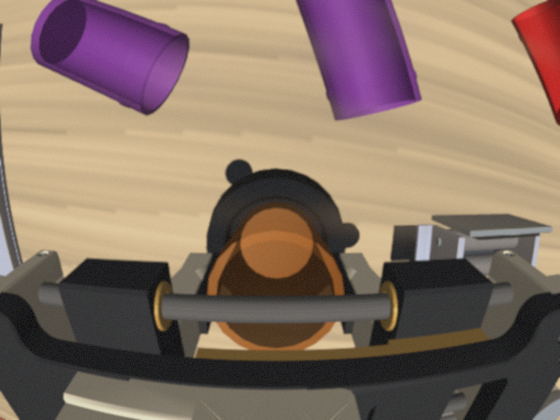

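View pics/s21.png

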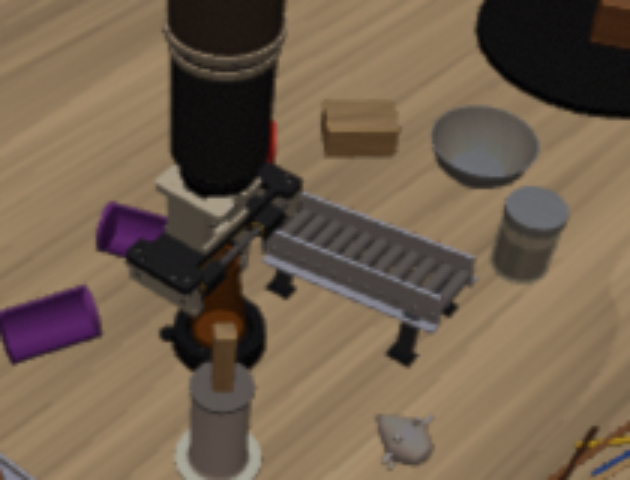

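Emit:
apply_moves --commands '[{"grip":0.5,"slide":[0,-0.0007,0.004],"roll":0},{"grip":0.5,"slide":[0,-0.0007,0.008],"roll":0},{"grip":0.5,"slide":[0,-0.0007,0.008],"roll":0}]' --grip_force 8

```text
time_s: 33.17
tcp_pos: [0.4889, 0.0733, 0.0731]
eef_rot: [180.0, 0.0, -171.8]
contact_force: [-0.7, -0.3, -2.8]
gripper_width: 0.0601
```

Emit:
apply_moves --commands '[{"grip":0.5,"slide":[0,0,0.002],"roll":0},{"grip":0.5,"slide":[0,0,0.004],"roll":0},{"grip":0.5,"slide":[0,0,0.004],"roll":0}]' --grip_force 5

```text
time_s: 33.55
tcp_pos: [0.4907, 0.0741, 0.0702]
eef_rot: [180.0, 0.2, -171.8]
contact_force: [2.1, 0.4, 5.0]
gripper_width: 0.06
```

Contact. Release, rise, and go to the brush.

Emit:
apply_moves --commands '[{"grip":0.3,"slide":[0,0,0],"roll":0},{"grip":0.25,"slide":[0,0,0],"roll":0},{"grip":0.1,"slide":[0,0,0],"roll":0},{"grip":0,"slide":[0,0,0],"roll":0},{"grip":0,"slide":[0,0,0],"roll":0}]'

```text
time_s: 34.17
tcp_pos: [0.4889, 0.0733, 0.069]
eef_rot: [-180.0, -0.0, -171.8]
contact_force: [-0.4, 0.0, 0.5]
gripper_width: 0.0863
```

Emit:
apply_moves --commands '[{"grip":0,"slide":[0,0,-0.03],"roll":0},{"grip":0,"slide":[0,0,-0.08],"roll":0},{"grip":0,"slide":[0,0,-0.14],"roll":0},{"grip":0,"slide":[0,0,-0.185],"roll":0}]'

```text
time_s: 34.67
tcp_pos: [0.4892, 0.0734, 0.2568]
eef_rot: [180.0, 0.1, -171.8]
contact_force: [1.1, 1.0, -0.7]
gripper_width: 0.0877
```

```bash
python3 go.py .6071 -.0347 .25 -132; python3 jarfit.py .5 .074 .04 .125;  python3 - <<'E'
from h import *
p,d=capture("wrist");cv2.imwrite("pics/w22.png",p[:,:,::-1])
p,d=capture("scene");cv2.imwrite("pics/s22.png",p[:,:,::-1])
E
```

```text
t 34.67 slide [-0.1014 -0.1238  0.0068] roll -39.82 rows 4.0 w 0.0877 F [ 1.0683  1.0434 -0.7464]
scene 0.04 0.083 193 [0.4994 0.0742]
scene 0.083 0.125 245 [0.4997 0.0739]
scene rect top (499.6569519042969, 74.71519470214844, 55.75381088256836, 59.23713302612305, 45.70352554321289) zmax 0.11022792419403005
top 0.04 0.083 15 [0.4988 0.0733]
top 0.083 0.125 21 [0.4996 0.0734]
top rect top (472.0391540527344, 67.85969543457031, 4.166271209716797, 20.53534507751465, 10.237672805786133) zmax 0.11164103284983057
```

View pics/s22.png

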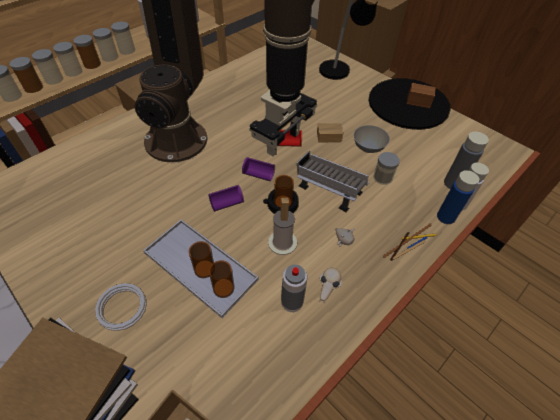

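View pics/w22.png

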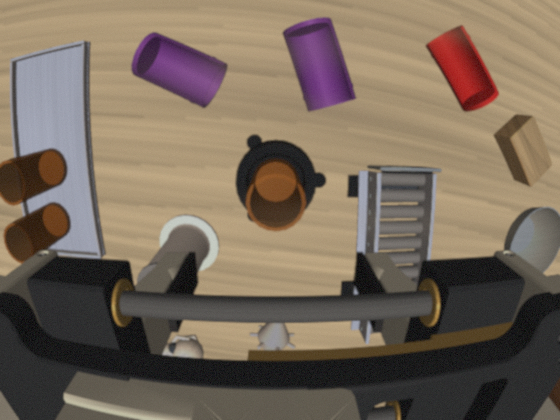

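Jar2 stands upright in the holder at about (0.4996, 0.0737). I'll take the brush as before.

Emit:
apply_moves --commands '[{"grip":0,"slide":[-0.025,-0.031,0],"roll":-10},{"grip":0,"slide":[-0.05,-0.062,0],"roll":-20},{"grip":0,"slide":[-0.075,-0.093,0],"roll":-30},{"grip":0,"slide":[-0.1014,-0.1238,0],"roll":-39.8},{"grip":0,"slide":[-0.1014,-0.1238,0],"roll":-39.8}]'

```text
time_s: 35.5
tcp_pos: [0.6074, -0.0365, 0.251]
eef_rot: [179.9, -0.2, -132.0]
contact_force: [-1.7, 0.6, -0.5]
gripper_width: 0.0878
```

```bash
python3 go.py .6074 -.0345 .1535 -132;  python3 - <<'E'
from h import *
p,d=capture("wrist");cv2.imwrite("pics/w23.png",p[:,:,::-1])
E
```

```text
t 35.5 slide [-0.0015  0.0014  0.0975] roll -0.04 rows 2.0 w 0.0878 F [-1.658   0.6134 -0.4669]
```

View pics/w23.png

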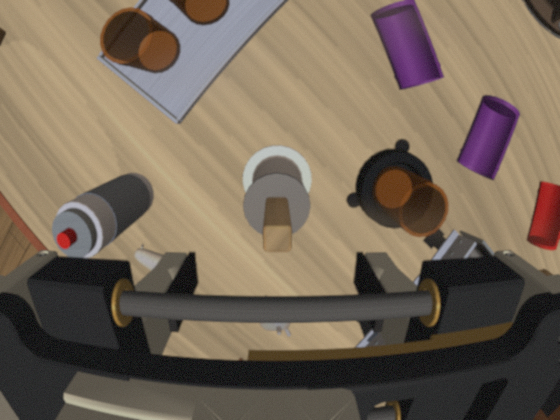

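Emit:
apply_moves --commands '[{"grip":0,"slide":[-0.001,0.0,0.03],"roll":0},{"grip":0,"slide":[-0.001,0.0,0.06],"roll":0},{"grip":0,"slide":[-0.001,0.0,0.085],"roll":0},{"grip":0.2,"slide":[-0.001,0.0,0.097],"roll":0},{"grip":0.4,"slide":[-0.001,0.0,0.097],"roll":0}]'

```text
time_s: 36.17
tcp_pos: [0.6068, -0.0338, 0.1563]
eef_rot: [179.9, -0.1, -132.0]
contact_force: [-1.0, 0.3, -1.0]
gripper_width: 0.0729
```

Emit:
apply_moves --commands '[{"grip":0.6,"slide":[0,0,0],"roll":0},{"grip":0.8,"slide":[0,0,0],"roll":0},{"grip":0.9,"slide":[0,0,0],"roll":0},{"grip":0.9,"slide":[0,0,0],"roll":0},{"grip":0.9,"slide":[0,0,0],"roll":0}]' --grip_force 30

```text
time_s: 36.8
tcp_pos: [0.6076, -0.0341, 0.1572]
eef_rot: [-180.0, 0.0, -132.0]
contact_force: [0.5, -1.5, 0.0]
gripper_width: 0.0235
```

Emit:
apply_moves --commands '[{"grip":0.9,"slide":[0,0,0],"roll":0},{"grip":0.9,"slide":[0,0,0],"roll":0},{"grip":0.9,"slide":[0,0,0],"roll":0}]'

```text
time_s: 37.17
tcp_pos: [0.6076, -0.0341, 0.1571]
eef_rot: [-180.0, -0.0, -132.0]
contact_force: [-0.3, -0.7, 0.2]
gripper_width: 0.02
```

Emit:
apply_moves --commands '[{"grip":0.9,"slide":[0,0,-0.02],"roll":0},{"grip":0.9,"slide":[0,0,-0.05],"roll":0},{"grip":0.9,"slide":[0,0,-0.09],"roll":0},{"grip":0.9,"slide":[0,0,-0.13],"roll":0},{"grip":0.9,"slide":[0,0,-0.145],"roll":0}]'

```text
time_s: 37.8
tcp_pos: [0.6083, -0.034, 0.3047]
eef_rot: [-179.9, 0.2, -132.0]
contact_force: [-0.1, 0.8, -1.4]
gripper_width: 0.02
```

```bash
python3 go.py .4998 .0735 .30 -132
```

```text
t 37.8 slide [-0.0072  0.1526  0.0047] roll -0.02 rows 3.0 w 0.02 F [-0.0951  0.8372 -1.3602]
```

Emit:
apply_moves --commands '[{"grip":0.9,"slide":[-0.002,0.04,0],"roll":0},{"grip":0.9,"slide":[-0.004,0.085,0],"roll":0},{"grip":0.9,"slide":[-0.006,0.125,0],"roll":0},{"grip":0.9,"slide":[-0.0072,0.152,0],"roll":0},{"grip":0.9,"slide":[-0.0072,0.152,0],"roll":0}]'

```text
time_s: 38.42
tcp_pos: [0.4981, 0.074, 0.3017]
eef_rot: [180.0, -0.0, -131.9]
contact_force: [0.5, -0.3, -1.4]
gripper_width: 0.0201
```

Emit:
apply_moves --commands '[{"grip":0.9,"slide":[0,0,0],"roll":0},{"grip":0.9,"slide":[0,0,0],"roll":0}]'

```text
time_s: 38.67
tcp_pos: [0.4997, 0.0727, 0.3016]
eef_rot: [180.0, -0.0, -132.1]
contact_force: [-0.7, -0.4, -0.6]
gripper_width: 0.0196
```

```bash
python3 go.py .4998 .0735 .1606 -132;python3 - <<'E'
from h import *
p,d=capture("scene");cv2.imwrite("pics/s24.png",cv2.resize(p[110:310,200:410],None,fx=3,fy=3)[:,:,::-1])
E
```

```text
t 38.67 slide [-0.0006  0.0005  0.141 ] roll -0.07 rows 3.0 w 0.0196 F [-0.7067 -0.3666 -0.5809]
```

View pics/s24.png

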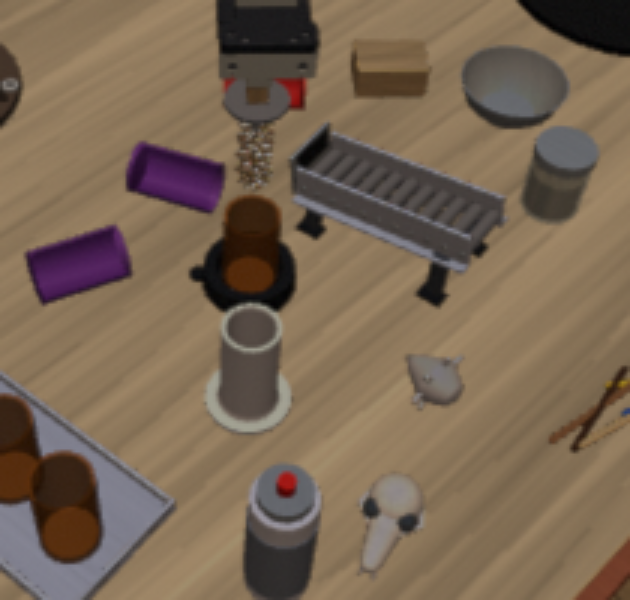

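Emit:
apply_moves --commands '[{"grip":0.9,"slide":[-0.0005,0,0.025],"roll":0},{"grip":0.9,"slide":[-0.0005,0,0.06],"roll":0},{"grip":0.9,"slide":[-0.0005,0,0.095],"roll":0},{"grip":0.9,"slide":[-0.0005,0,0.125],"roll":0},{"grip":0.9,"slide":[-0.0005,0,0.136],"roll":0}]'

```text
time_s: 39.35
tcp_pos: [0.4991, 0.0726, 0.1642]
eef_rot: [179.9, -0.2, -132.1]
contact_force: [0.2, -0.1, -0.3]
gripper_width: 0.0197
```

Emit:
apply_moves --commands '[{"grip":0.9,"slide":[0,0,0.002],"roll":0},{"grip":0.9,"slide":[0,0,0.0035],"roll":0},{"grip":0.9,"slide":[0,0,0.0035],"roll":8}]'

```text
time_s: 39.72
tcp_pos: [0.5005, 0.0737, 0.1636]
eef_rot: [-180.0, 0.1, -140.2]
contact_force: [-0.2, -0.4, 0.0]
gripper_width: 0.0198
```

Emit:
apply_moves --commands '[{"grip":0.9,"slide":[0,0,0.002],"roll":-4},{"grip":0.9,"slide":[0,0,0.003],"roll":-8},{"grip":0.9,"slide":[0,0,0.003],"roll":-8}]'

```text
time_s: 40.1
tcp_pos: [0.5003, 0.0737, 0.1605]
eef_rot: [-180.0, 0.1, -132.0]
contact_force: [0.0, 0.1, -0.2]
gripper_width: 0.0197
```

Emit:
apply_moves --commands '[{"grip":0.9,"slide":[0,0,-0.02],"roll":5},{"grip":0.9,"slide":[0,0,-0.045],"roll":10},{"grip":0.9,"slide":[0,0,-0.07],"roll":5},{"grip":0.9,"slide":[0,0,-0.081],"roll":0},{"grip":0.9,"slide":[0,0,-0.081],"roll":0}]'

```text
time_s: 40.72
tcp_pos: [0.5004, 0.0737, 0.242]
eef_rot: [-179.9, 0.2, -132.1]
contact_force: [0.1, 0.6, -0.5]
gripper_width: 0.0196
```

Emit:
apply_moves --commands '[{"grip":0.9,"slide":[0,0,0],"roll":0},{"grip":0.9,"slide":[0,0,0.025],"roll":5},{"grip":0.9,"slide":[0,0,0.055],"roll":8},{"grip":0.9,"slide":[0,0,0.076],"roll":4},{"grip":0.9,"slide":[0,0,0.081],"roll":0}]'

```text
time_s: 41.35
tcp_pos: [0.5001, 0.073, 0.1597]
eef_rot: [-179.9, -0.1, -132.0]
contact_force: [-5.7, -1.0, 31.0]
gripper_width: 0.0199
```

Emit:
apply_moves --commands '[{"grip":0.9,"slide":[0,0,0],"roll":0},{"grip":0.9,"slide":[0,0,0],"roll":0}]'

```text
time_s: 41.6
tcp_pos: [0.5003, 0.0732, 0.1598]
eef_rot: [-179.9, -0.0, -132.1]
contact_force: [1.4, -1.5, 5.8]
gripper_width: 0.0201
```

Emit:
apply_moves --commands '[{"grip":0.9,"slide":[0,0,-0.03],"roll":0},{"grip":0.9,"slide":[0,0,-0.07],"roll":0},{"grip":0.9,"slide":[0,0,-0.11],"roll":0},{"grip":0.9,"slide":[0,0,-0.142],"roll":0},{"grip":0.9,"slide":[0,0,-0.142],"roll":0}]'

```text
time_s: 42.22
tcp_pos: [0.5007, 0.0739, 0.3035]
eef_rot: [-179.9, 0.2, -132.1]
contact_force: [1.1, 0.4, -1.1]
gripper_width: 0.0197
```

```bash
python3 go.py .6074 -.0345 .30 -132; python3 jarfit.py .5 .074 .04 .125
```

```text
t 42.23 slide [ 0.0089 -0.1518  0.0035] roll -0.1 rows 3.0 w 0.0197 F [ 1.087   0.3721 -1.1477]
scene 0.04 0.083 237 [0.4993 0.0741]
scene 0.083 0.125 243 [0.4997 0.074 ]
scene rect top (499.41693115234375, 75.00977325439453, 55.807945251464844, 58.871376037597656, 45.712982177734375) zmax 0.10943679028336767
top 0.04 0.083 24 [0.4989 0.0731]
top 0.083 0.125 65 [0.4998 0.0738]
top rect top (485.79010009765625, 59.756038665771484, 18.971086502075195, 55.46116638183594, 46.52916717529297) zmax 0.112677655456454
```

Emit:
apply_moves --commands '[{"grip":0.9,"slide":[0.002,-0.04,0],"roll":0},{"grip":0.9,"slide":[0.005,-0.085,0],"roll":0},{"grip":0.9,"slide":[0.007,-0.125,0],"roll":0},{"grip":0.9,"slide":[0.0085,-0.152,0],"roll":0},{"grip":0.9,"slide":[0.0085,-0.152,0],"roll":0}]'

```text
time_s: 42.95
tcp_pos: [0.6071, -0.0359, 0.2985]
eef_rot: [179.8, -0.2, -132.2]
contact_force: [-1.0, -0.1, -1.5]
gripper_width: 0.0199
```

Emit:
apply_moves --commands '[{"grip":0.9,"slide":[0,0,0],"roll":0},{"grip":0.9,"slide":[0,0,0.01],"roll":0},{"grip":0.9,"slide":[0,0,0.03],"roll":0},{"grip":0.9,"slide":[0,0,0.036],"roll":0},{"grip":0.9,"slide":[0,0,0.036],"roll":0}]'

```text
time_s: 43.58
tcp_pos: [0.6066, -0.0343, 0.2653]
eef_rot: [180.0, -0.0, -132.0]
contact_force: [0.6, 0.6, -0.6]
gripper_width: 0.0196
```

```bash
python3 go.py .6074 -.0345 .157 -132
python3 - <<'E'
from h import *
p,d=capture("scene");cv2.imwrite("pics/s25.png",cv2.resize(p[150:270,230:350],None,fx=5,fy=5)[:,:,::-1])
E
```

```text
t 43.58 slide [-0.0004 -0.0007  0.1083] roll 0.01 rows 2.0 w 0.0196 F [ 0.5852  0.5855 -0.5699]
```

View pics/s25.png

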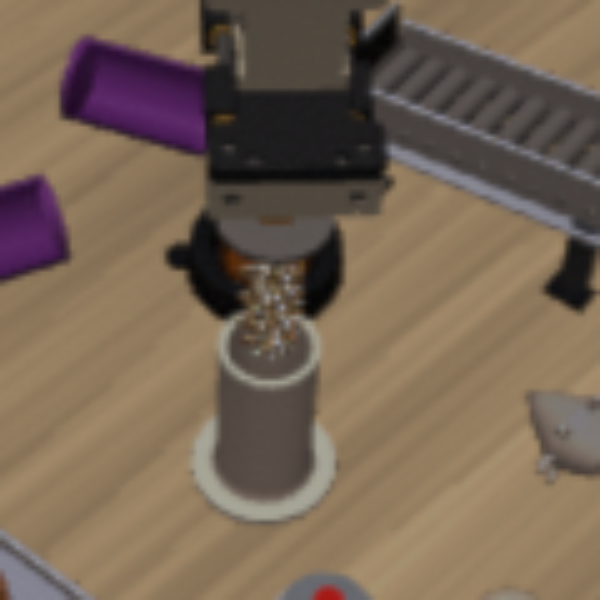

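Emit:
apply_moves --commands '[{"grip":0.9,"slide":[0,-0.0005,0.03],"roll":0},{"grip":0.9,"slide":[0,-0.0005,0.065],"roll":0},{"grip":0.9,"slide":[0,-0.0005,0.09],"roll":0},{"grip":0.9,"slide":[0,-0.0005,0.1],"roll":0},{"grip":0.9,"slide":[0,-0.0005,0.102],"roll":0}]'

```text
time_s: 44.25
tcp_pos: [0.6077, -0.0349, 0.164]
eef_rot: [-180.0, 0.0, -132.0]
contact_force: [-0.5, -0.2, -0.2]
gripper_width: 0.0196
```

Emit:
apply_moves --commands '[{"grip":0.9,"slide":[0,0,0.001],"roll":0},{"grip":0.9,"slide":[0,0,0.003],"roll":0},{"grip":0.9,"slide":[0,0,0.003],"roll":0}]' --grip_force 15

```text
time_s: 44.62
tcp_pos: [0.6075, -0.0349, 0.161]
eef_rot: [-180.0, 0.0, -132.0]
contact_force: [0.3, 0.3, -0.7]
gripper_width: 0.0201
```

Emit:
apply_moves --commands '[{"grip":0.9,"slide":[0,0,0.001],"roll":0},{"grip":0.9,"slide":[0,0,0.003],"roll":0},{"grip":0.9,"slide":[0,0,0.003],"roll":0}]'

```text
time_s: 45.0
tcp_pos: [0.6073, -0.035, 0.1573]
eef_rot: [180.0, -0.0, -132.0]
contact_force: [0.8, 0.1, -0.6]
gripper_width: 0.0199
```

Emit:
apply_moves --commands '[{"grip":0.9,"slide":[0,0,0.001],"roll":0},{"grip":0.9,"slide":[0,0,0.001],"roll":0}]'

```text
time_s: 45.25
tcp_pos: [0.6075, -0.035, 0.1569]
eef_rot: [-180.0, 0.0, -132.0]
contact_force: [-0.4, 1.1, 2.5]
gripper_width: 0.0201
```

Seated. Release.

Emit:
apply_moves --commands '[{"grip":0.8,"slide":[0,0,0],"roll":0},{"grip":0.7,"slide":[0,0,0],"roll":0},{"grip":0.5,"slide":[0,0,0],"roll":0},{"grip":0.3,"slide":[0,0,0],"roll":0},{"grip":0,"slide":[0,0,0],"roll":0}]'

```text
time_s: 45.88
tcp_pos: [0.6074, -0.035, 0.1565]
eef_rot: [180.0, -0.0, -132.0]
contact_force: [-0.2, 0.3, 0.3]
gripper_width: 0.0503
```

Emit:
apply_moves --commands '[{"grip":0,"slide":[0,0,0],"roll":0},{"grip":0,"slide":[0,0,-0.02],"roll":0},{"grip":0,"slide":[0,0,-0.05],"roll":0},{"grip":0,"slide":[0,0,-0.08],"roll":0},{"grip":0,"slide":[0,0,-0.1],"roll":0}]'

```text
time_s: 46.5
tcp_pos: [0.6077, -0.035, 0.2582]
eef_rot: [-179.9, 0.1, -132.0]
contact_force: [0.2, -0.6, 0.1]
gripper_width: 0.0872
```

```bash
python3 go.py .5015 .0735 .25 -171.8;python3 - <<'E'
from h import *
p,d=capture("scene");cv2.imwrite("pics/s26.png",p[:,:,::-1])
E
```

```text
t 46.5 slide [-0.0095  0.1515  0.0082] roll 39.78 rows 4.0 w 0.0872 F [ 0.1944 -0.5961  0.0691]
```

View pics/s26.png

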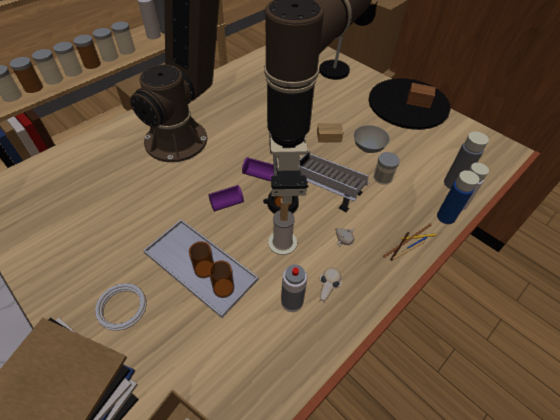

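Emit:
apply_moves --commands '[{"grip":0,"slide":[-0.0015,0.035,0],"roll":10},{"grip":0,"slide":[-0.003,0.075,0],"roll":20},{"grip":0,"slide":[-0.006,0.12,0],"roll":30},{"grip":0,"slide":[-0.0085,0.1515,0.008],"roll":39.8},{"grip":0,"slide":[-0.0085,0.1515,0.008],"roll":39.8}]'

```text
time_s: 47.18
tcp_pos: [0.4991, 0.0738, 0.2484]
eef_rot: [180.0, -0.0, -171.8]
contact_force: [1.0, 0.2, 1.6]
gripper_width: 0.0876
```

```bash
python3 go.py .4997 .0738 .063 -171.8
```

```text
t 47.17 slide [-0.0006 -0.0001  0.1854] roll -0.02 rows 3.0 w 0.0876 F [0.9817 0.1955 1.6151]
```

Emit:
apply_moves --commands '[{"grip":0,"slide":[0,0,0.04],"roll":0},{"grip":0,"slide":[0,0,0.09],"roll":0},{"grip":0,"slide":[0,0,0.14],"roll":0},{"grip":0,"slide":[0,0,0.172],"roll":0},{"grip":0,"slide":[0,0,0.185],"roll":0}]'

```text
time_s: 47.8
tcp_pos: [0.5, 0.0719, 0.0618]
eef_rot: [-179.9, -0.2, -171.8]
contact_force: [0.2, 0.2, 1.2]
gripper_width: 0.0878
```

Emit:
apply_moves --commands '[{"grip":0,"slide":[0,0,0],"roll":0},{"grip":0.25,"slide":[0,0,0],"roll":0},{"grip":0.4,"slide":[0,0,0],"roll":0},{"grip":0.5,"slide":[0,0,0],"roll":0},{"grip":0.5,"slide":[0,0,0],"roll":0}]' --grip_force 20

```text
time_s: 48.42
tcp_pos: [0.5012, 0.0732, 0.0643]
eef_rot: [180.0, 0.1, -171.8]
contact_force: [-1.1, 1.9, 3.9]
gripper_width: 0.0605
```

Emit:
apply_moves --commands '[{"grip":0.5,"slide":[0,0,0],"roll":0},{"grip":0.5,"slide":[0,0,-0.02],"roll":0},{"grip":0.5,"slide":[0,0,-0.05],"roll":0},{"grip":0.5,"slide":[0,0,-0.1],"roll":0},{"grip":0.5,"slide":[0,0,-0.15],"roll":0}]'

```text
time_s: 49.05
tcp_pos: [0.4997, 0.0724, 0.2144]
eef_rot: [-180.0, -0.1, -171.8]
contact_force: [0.9, 1.1, -2.2]
gripper_width: 0.0609
```

```bash
cat > tray.py <<'E'
from h import *
for cam in("top","scene"):
    p,d=capture(cam);W=cloud(d,get_calibration(cam)).reshape(-1,3)
    cv2.imwrite(f"pics/{cam}_{get_state()['time_s']:.0f}.png",p[:,:,::-1])
    P=W[(W[:,0]>.27)&(W[:,0]<.73)&(W[:,1]>-.4)&(W[:,1]<-.11)&(W[:,2]>.012)&(W[:,2]<.022)]
    P=P[np.hypot(P[:,0]-.77,P[:,1]+.16)>.1];print(cam,len(P),rect(P[:,:2]))
    Q=W[(W[:,0]>.3)&(W[:,0]<.7)&(W[:,1]>-.4)&(W[:,1]<-.15)&(W[:,2]>.085)&(W[:,2]<.12)];print(" rims",Q.min(0),Q.max(0)) if len(Q) else 0
E
python3 go.py .43 -.275 .21 -173.1; python3 tray.py; ls -t pics|head -2
```

```text
t 49.05 slide [ 0.1183 -0.334   0.0044] roll 1.27 rows 6.0 w 0.0609 F [ 0.8674  1.0505 -2.2332]
top 862 (499.97552490234375, -267.06439208984375, 320.4197082519531, 151.34103393554688, 6.7730021476745605)
 rims [ 0.4897 -0.2951  0.0855] [ 0.6342 -0.2336  0.1111]
scene 717 (493.0696105957031, -219.25486755371094, 322.7642822265625, 245.1915740966797, 6.7850117683410645)
 rims [ 0.4887 -0.2941  0.0851] [ 0.635  -0.2328  0.1094]
scene_49.png
top_49.png
```

Emit:
apply_moves --commands '[{"grip":0.5,"slide":[0.014,-0.04,0],"roll":0.3},{"grip":0.5,"slide":[0.033,-0.095,0],"roll":0.6},{"grip":0.5,"slide":[0.053,-0.15,0],"roll":1},{"grip":0.5,"slide":[0.073,-0.207,0],"roll":1.3},{"grip":0.5,"slide":[0.093,-0.264,0],"roll":1.3}]'

```text
time_s: 49.78
tcp_pos: [0.4447, -0.2033, 0.2127]
eef_rot: [180.0, -0.1, -173.1]
contact_force: [1.6, -0.1, -2.1]
gripper_width: 0.0608
```

```bash
python3 go.py .4305 -.2754 .21 -173.1
```

```text
t 49.77 slide [ 0.0227 -0.0699  0.0027] roll -0.01 rows 2.0 w 0.0608 F [ 1.5758 -0.1037 -2.122 ]
```

Emit:
apply_moves --commands '[{"grip":0.5,"slide":[0.013,-0.04,0],"roll":0},{"grip":0.5,"slide":[0.0225,-0.069,0],"roll":0},{"grip":0.5,"slide":[0.0225,-0.069,0.03],"roll":0},{"grip":0.5,"slide":[0.0225,-0.069,0.07],"roll":0},{"grip":0.5,"slide":[0.0225,-0.069,0.1],"roll":0}]'

```text
time_s: 50.4
tcp_pos: [0.4303, -0.2727, 0.1111]
eef_rot: [179.9, -0.1, -173.2]
contact_force: [1.0, -0.2, -1.8]
gripper_width: 0.0604
```

```bash
python3 go.py .4305 -.2754 .0613 -173.1
python3 - <<'E'
from h import *
p,d=capture("wrist");cv2.imwrite("pics/w27.png",p[:,:,::-1])
p,d=capture("scene");cv2.imwrite("pics/s27.png",cv2.resize(p[180:340,110:320],None,fx=3,fy=3)[:,:,::-1])
E
```

```text
t 50.4 slide [ 0.0001 -0.0027  0.0498] roll -0.08 rows 1.0 w 0.0604 F [ 1.0141 -0.1769 -1.7997]
```

View pics/w27.png

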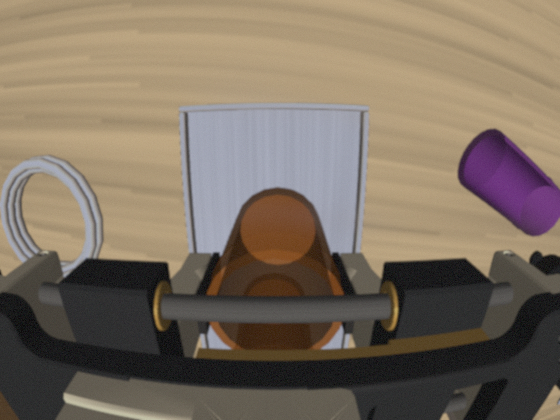

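View pics/s27.png

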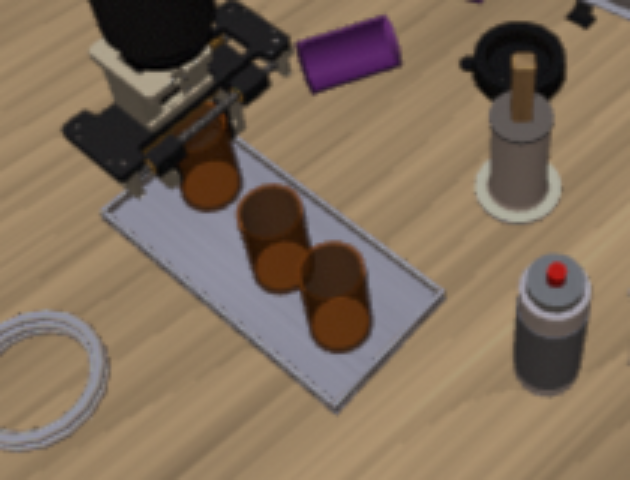

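Emit:
apply_moves --commands '[{"grip":0.5,"slide":[0,-0.002,0.02],"roll":0},{"grip":0.5,"slide":[0,-0.002,0.036],"roll":0},{"grip":0.5,"slide":[0,-0.002,0.045],"roll":0},{"grip":0.5,"slide":[0,-0.002,0.048],"roll":0},{"grip":0.5,"slide":[0,-0.002,0.048],"roll":0}]'

```text
time_s: 51.12
tcp_pos: [0.4325, -0.275, 0.066]
eef_rot: [-180.0, 0.0, -173.1]
contact_force: [0.4, 0.6, -2.1]
gripper_width: 0.0602
```

Emit:
apply_moves --commands '[{"grip":0.5,"slide":[0,0,0.002],"roll":0},{"grip":0.5,"slide":[0,0,0.003],"roll":0},{"grip":0.5,"slide":[0,0,0.003],"roll":0}]' --grip_force 8

```text
time_s: 51.5
tcp_pos: [0.4322, -0.2749, 0.0626]
eef_rot: [-180.0, 0.0, -173.1]
contact_force: [0.1, -0.8, -1.6]
gripper_width: 0.0604
```

Emit:
apply_moves --commands '[{"grip":0.5,"slide":[0,0,0.0015],"roll":0},{"grip":0.5,"slide":[0,0,0.0025],"roll":0},{"grip":0.5,"slide":[0,0,0.0025],"roll":0}]'

```text
time_s: 51.88
tcp_pos: [0.4322, -0.2745, 0.0607]
eef_rot: [180.0, 0.0, -173.1]
contact_force: [-2.0, 6.0, 8.2]
gripper_width: 0.0599
```

Emit:
apply_moves --commands '[{"grip":0.3,"slide":[0,0,0],"roll":0},{"grip":0.2,"slide":[0,0,0],"roll":0},{"grip":0.1,"slide":[0,0,0],"roll":0},{"grip":0,"slide":[0,0,0],"roll":0},{"grip":0,"slide":[0,0,0],"roll":0}]'

```text
time_s: 52.5
tcp_pos: [0.4322, -0.275, 0.06]
eef_rot: [-180.0, -0.0, -173.1]
contact_force: [0.4, 0.6, 0.5]
gripper_width: 0.0867
```

Emit:
apply_moves --commands '[{"grip":0,"slide":[0,0,-0.03],"roll":0},{"grip":0,"slide":[0,0,-0.08],"roll":0},{"grip":0,"slide":[0,0,-0.14],"roll":0},{"grip":0,"slide":[0,0,-0.19],"roll":0},{"grip":0,"slide":[0,0,-0.23],"roll":0}]'

```text
time_s: 53.12
tcp_pos: [0.4323, -0.275, 0.2926]
eef_rot: [-180.0, 0.1, -173.1]
contact_force: [1.0, 0.3, -0.8]
gripper_width: 0.0876
```

Emit:
apply_moves --commands '[{"grip":0,"slide":[0.01,-0.04,-0.01],"roll":0},{"grip":0,"slide":[0.02,-0.08,-0.01],"roll":0},{"grip":0,"slide":[0.03,-0.12,-0.01],"roll":0},{"grip":0,"slide":[0.03,-0.12,-0.01],"roll":0}]'

```text
time_s: 53.62
tcp_pos: [0.416, -0.3997, 0.2991]
eef_rot: [180.0, -0.1, -173.3]
contact_force: [-0.5, 1.2, -1.4]
gripper_width: 0.0876
```

```bash
python3 tray.py; ls -t pics|head -2; python3 jarfit.py .431 -.275 .04 .12;python3 jarfit.py .521 -.264 .04 .12; python3 jarfit.py .6035 -.2629 .04 .12
```

```text
top 689 (500.0662841796875, -266.8406066894531, 320.2799072265625, 150.97642517089844, 6.873664379119873)
 rims [ 0.4044 -0.304   0.0851] [ 0.6337 -0.2338  0.1112]
scene 722 (493.80010986328125, -220.07217407226562, 321.6385498046875, 243.31204223632812, 6.828587532043457)
 rims [ 0.4003 -0.3052  0.085 ] [ 0.6346 -0.2323  0.1086]
scene_54.png
top_54.png
scene 0.04 0.08 278 [ 0.4315 -0.2751]
scene 0.08 0.12 297 [ 0.4314 -0.2752]
scene rect top (430.4266052246094, -274.92205810546875, 58.143089294433594, 60.81062698364258, 73.68626403808594) zmax 0.10660317639514288
top 0.04 0.08 112 [ 0.4294 -0.2743]
top 0.08 0.12 147 [ 0.4296 -0.2753]
top rect top (438.0597229003906, -269.87774658203125, 40.681861877441406, 59.20402145385742, 39.29201889038086) zmax 0.1084119306157738
scene 0.04 0.08 271 [ 0.5201 -0.2646]
scene 0.08 0.12 301 [ 0.5199 -0.2645]
scene rect top (519.5531616210938, -263.5789489746094, 57.87885284423828, 61.20799255371094, 56.568359375) zmax 0.10661137767213101
top 0.04 0.08 152 [ 0.5184 -0.2631]
top 0.08 0.12 216 [ 0.5187 -0.264 ]
top rect top (519.5767211914062, -264.7600402832031, 58.53700256347656, 58.742515563964844, 43.4224853515625) zmax 0.10836042375328443
scene 0.04 0.08 284 [ 0.6047 -0.2631]
scene 0.08 0.12 303 [ 0.6046 -0.263 ]
scene rect top (603.5487060546875, -262.3856506347656, 56.889957427978516, 61.07511520385742, 51.37580108642578) zmax 0.10709761144332483
top 0.04 0.08 164 [ 0.6024 -0.262 ]
top 0.08 0.12 229 [ 0.6031 -0.2624]
top rect top (603.785400390625, -263.27239990234375, 58.40499496459961, 58.808040618896484, 50.53661346435547) zmax 0.10890734420182258
```

View pics/scene_54.png

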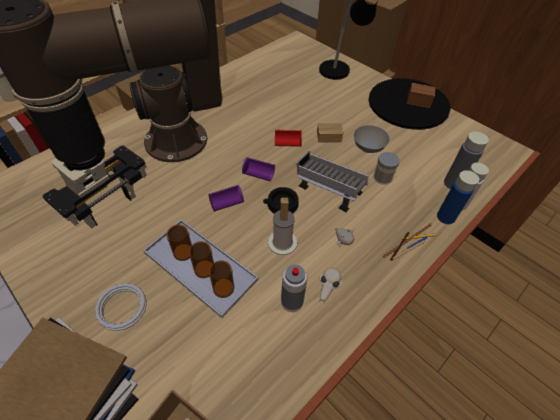

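View pics/top_54.png

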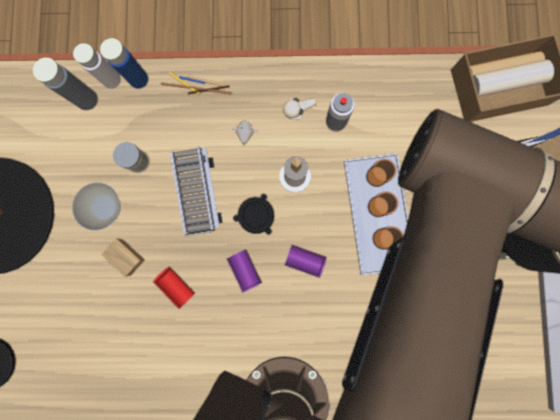

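Three jars stand upright in the tray (scene pixels (178,243), (202,260), (222,280)). The track is empty, the brush hangs in its stand, and nothing else has moved. Handing in.

```bash
python3 -c "
from plant import *
print(close_job())"
```

```text
the job is handed in; nothing more can be done
None
```

I washed both jars that were on the track (there was no jar3), in order, and handed the job in at about 54 s of the 210 s allowed.

**What I did with each jar:**
1. I lifted it off the stop and stood it in the black holder.
2. I scrubbed it with the brush from the bottom to about 13 mm below the mouth and back down, with small twists.
3. I hung the brush back in its stand and stood the jar upright in the tray.

**Last checks:**
- **Tray:** the camera fits put jar2, jar1 and the washed jar upright in a row, with rims at about 0.107 m. The tray had not moved. One tray fit was off because other things fell inside its search area, but the top view and the pictures agreed.
- **Bench:** the track is empty, the brush hangs in its stand, and the other things, including the red and purple look-alikes, are where they were.

**Worth noting:**
- **Bottom touch:** the brush pressed on the bottom of jar2 with about 31 N for a moment, the highest force I read.
- **No wall pressure:** I ran the brush down the middle of each jar without pressing it sideways. The head is 34 mm and the inside 52 mm, so it probably did not touch the walls.

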